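Set up the dusting-shaker caddy

TASK

Set up the topping caddy. First take the white divider panel out of its drying stand and slide it down into the caddy's pair of grooves until it is fully home on the caddy's floor; then stand the tall shaker upright in the back compartment (the one at the high wall, away from the robot), and last the short shaker upright in the front compartment. Set the shakers down on the caddy's floor rather than dropping them in, and leave the cup cakes and the bowl alone.

Things in the scene. Friction and masses are not known exactly. Their poses are not given: they have to be found in the camera images.
- caddy: fixed open aluminium caddy, 230 (x, front to back) x 180 mm (y), walls 4 mm. Origin: centre of underside; x points to the back, z up; yaw within 0.3 rad. Wall tops: front 40, back 80, sides 60 mm up. Inside 172 mm wide. Midway on each side wall two dark ribs, 12 mm deep in y, form an upright groove 13 mm wide (x) from the floor to 50 mm up, flared to about 20 mm at 60 mm up
- slot (a point): point on the caddy's inner floor, 4 mm above the worktop, midway between the two grooves, where the centre of the panel's lower edge belongs; axes as the caddy's
- back_bay (a point): point on the caddy's inner floor in the middle of the back compartment, 60 mm behind slot; the compartment is about 99 mm (x) by 172 mm (y) once the panel is in; axes as the caddy's
- front_bay (a point): point on the caddy's inner floor in the middle of the front compartment, 60 mm in front of slot; same size as the back one; axes as the caddy's
- panel: white plastic divider, plain slab 10 mm thick (x), 166 mm wide (y), 105 mm high (z), about 0.16 kg. Origin: centre of its lower edge. At the start it stands on edge, loose, in the stand, lower edge 10 mm above the worktop, its width roughly along the robot's forward direction. Either face may look forward in the caddy
- stand: grey drying stand fixed to the worktop, base 70 mm (x) by 150 mm (y) by 10 mm, with two pairs of posts up to 42 mm above the worktop that leave a slot 13 mm wide (x) for the panel; the panel lifts straight up out of it. Origin: centre of the underside
- tall_shaker: tall round steel dusting shaker, 56 mm diameter, 175 mm high, straight-sided up to 155 mm, narrower lid above; about 0.32 kg. Origin: centre of its base; z up. Stands on the worktop to the robot's right; it and the short shaker may have exchanged places
- short_shaker: short round steel dusting shaker, 56 mm diameter, 95 mm high, straight-sided up to 75 mm, narrower lid above; about 0.20 kg. Origin: centre of its base; z up. Stands on the worktop to the robot's right
- cake_a: bystander: cup cake in a paper case, 70 mm diameter, 53 mm high, loose. Origin: centre of its base
- cake_b: bystander: second cup cake, same size, loose. Origin: centre of its base
- bowl: bystander: steel bowl, 120 mm diameter, 55 mm high, loose. Origin: centre of its base
Not all that is in view belongs to the job. What is shaped like the short_shaker but green is not meant. Several things have the shape of the panel; the one meant has the colours described above.

How it is judged:
By the outcome, as a careful person would: the job done as asked, in the order asked, and still so for the second after the job is handed in, with the robot touching nothing.
It also fails if it takes over 72 s, if anything falls off the work surface, if the arm or the gripper's body presses on something with over 40 N, if the wrist force passes 120 N, or if a joint passes its speed limit or range.

ROBOT

A 6-joint arm with a two-finger parallel gripper is mounted at the origin on the work surface. World frame = base frame: x ahead of the robot, y to its left, z up, the work surface at z = 0. Lengths are in mm, angles in rad, forces in N, time in s.
With the tool pointing down it reaches from about 350 to 975 mm from the base axis. Payload 7.1 kg.
Tool frame: the origin (TCP) lies at the very end of the fingers, on their centre line; the grasp point (between the pads) lies 19 mm behind it; x points along the fingers, z is the direction in which the jaws open and shut, and the axes are right-handed (so a half turn about x gives the same grasp; the last joint's range is limited). The gripper opens to 88 mm and grips with 3 to 60 N. Pads are 20 mm wide; open, the fingers measure 115 mm over their backs; the gripper's body (75 mm by 178 mm) begins 61 mm behind the grasp point.
Start: joints at [-1.326, 0.423, 1.63, -0, 1.089, -0.019], TCP at [162.988, -603.357, 222.675] pointing down, gripper open.
Joint ranges: [-3, 3], [-0.9, 2.11], [0.09, 2.58], [-1.31, 4.45], [0.11, 2.69], [-2.54, 2.54]. Speed limits (rad/s): [2.39, 2.39, 3.01, 3.14, 3.14, 3.14].

INTERFACE

Orientations are given as a rotation vector (axis times angle).
In Python, from workcell import * gives the robot as it stands.
- The arm moves only by the shell command python3 -m crank 'ROWS'. ROWS is JSON, a list of rows, each a list of 3 entries, a list of its own where there are three numbers: the shift along the tool's x, y, z in cm, then the turn, a rotation vector about the tool's x, y, z in degrees, then the finger opening in cm, from 0 to 8.78. In form: [[[dx, dy, dz], [rx, ry, rz], claw], ...]. A call has 1 to 5 rows; each row shifts and turns the commanded pose from where the row before left it, along the tool's axes as they then stand; what a row does not reach is not made up. A row lasts 1/8 s, in which the tool goes at most 62.5 mm and 10.7 degrees, less where a joint would pass 70% of its speed; a pose out of reach is approached as far as the arm can. A call with a gripper value outside its range is refused whole. The fingers move at their own pace and stop on an object; the grip force is fixed at half the most. Time passes only in rows, so rows that do not move let the fingers close. It gives the time, the measured TCP pose, the force and the opening at its end, in the units of the state.
- get_obs(): the state, without advancing time (a new reading comes with each control period).
- get_image(name): name is "side" or "top" or "wrist"; returns a dict with "pixels" (384x512x3 uint8, red, green, blue), "mtx" (3x3 intrinsics, pixels), "view" (4x4, takes a point from world to camera coordinates). Camera axes: x right, y down, z forward; pixel columns grow to the right and rows downward; lengths in mm; the calibration is good to about 2 mm. A picture is of the moment at which its call begins. There is no depth.
- close_job(): hands the job in, once; it reports no verdict.
The state is a dict: "t": time; "qpos": joint angles; "qvel": joint speeds; "joint_torque": joint torques, N m; "ee_pos": TCP position; "orientation": TCP orientation; "ft_force": force on the tool from outside, world axes, zero at the start; "moment": the same for the moment, N m; "width": finger opening in mm.
Only numpy, scipy, OpenCV 4.12 (cv2) and the standard library are available. Lean on these libraries where they do the work, as an engineer would, in place of code of your own. Each camera call takes 0.05 s, during which the arm holds its last target.

## Working session

There is one attempt and no reset: what is moved stays moved. The work goes in short steps, Python scripts to look and compute and a shell command to move; the robot and the scene stay as the last step left them, time stands still between calls to the robot, and variables do not carry over. Pictures are saved under pics/ and viewed, and the job is handed in when it is done.

```bash
ls; mkdir -p pics
python3 - <<'E'
from workcell import *
import cv2,numpy as np
o=get_obs();print(o)
for n in ["side","top","wrist"]:
    im=get_image(n);cv2.imwrite(f"pics/{n}0.png",im["pixels"][:,:,::-1]);print(n,im["mtx"].tolist(),np.round(im["view"],4).tolist())
E
```

```text
pics
{'t': 0.0, 'qpos': array([-1.32602199e+00,  4.23874790e-01,  1.63071247e+00, -1.83064256e-05,
        1.08861517e+00, -1.89555769e-02]), 'qvel': array([ 5.62837031e-04, -8.12722219e-04, -2.37110526e-04,  2.19098912e-04,
        4.43066414e-05,  2.68363227e-04]), 'joint_torque': array([ 3.63779116e-03, -5.44614387e+01, -2.73664445e+01,  6.46306062e-02,
        2.27979053e-02, -1.09515588e-04]), 'ee_pos': array([ 162.83302149, -602.8137825 ,  221.87168893]), 'orientation': array([ 1.01376191,  1.32379613, -1.01211236]), 'ft_force': array([-0.54811   ,  0.15748759,  0.32647623]), 'moment': array([-0.00708022,  0.03844743, -0.00684526]), 'width': 87.94112244525638}
side [[355.38138916952767, 0.0, 247.3106133888591], [0.0, 355.38138916952767, 196.87614476581064], [0.0, 0.0, 1.0]] [[-0.954, -0.2999, 0.0027, 548.9993], [-0.1685, 0.5282, -0.8322, 88.2199], [0.2482, -0.7944, -0.5544, 1079.4472], [0.0, 0.0, 0.0, 1.0]]
top [[370.6319867487706, 0.0, 250.98891094580895], [0.0, 370.6319867487706, 193.15346412095536], [0.0, 0.0, 1.0]] [[0.004, -1.0, 0.0085, 75.0912], [-0.9883, -0.0053, -0.1525, 560.5744], [0.1525, -0.0078, -0.9883, 1172.0349], [0.0, 0.0, 0.0, 1.0]]
wrist [[282.86988658390834, 0.0, 256.7978511307468], [0.0, 282.86988658390834, 195.38764747311998], [0.0, 0.0, 1.0]] [[0.2602, -0.9656, -0.0011, -623.6925], [-0.9323, -0.2515, 0.2599, -31.4533], [-0.2513, -0.0666, -0.9656, 389.5152], [0.0, 0.0, 0.0, 1.0]]
```

View pics/side0.png

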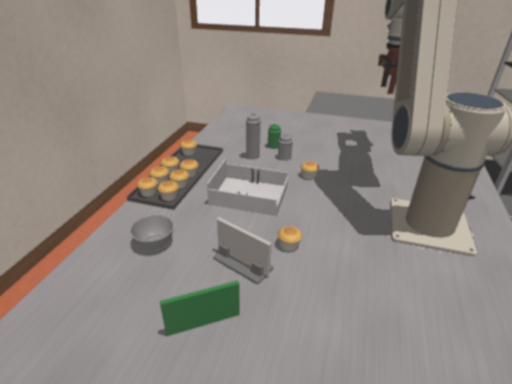

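View pics/top0.png

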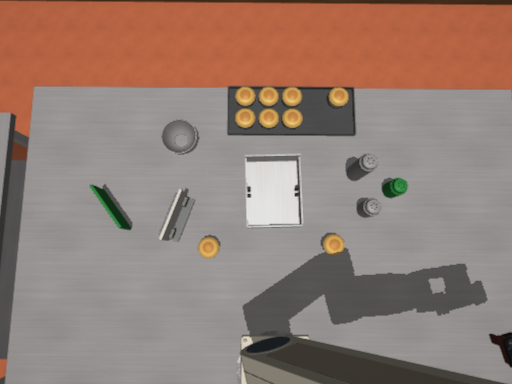

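View pics/wrist0.png

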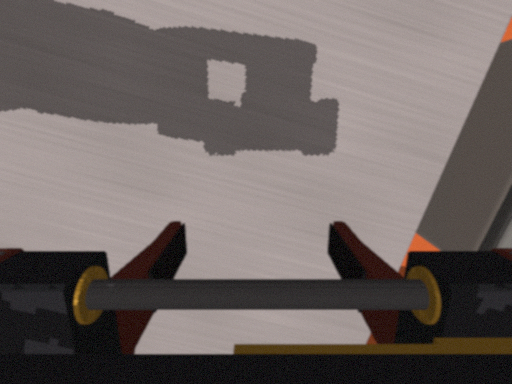

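The side view shows the white panel in its stand at about (243,247), the caddy at (249,187), the tall shaker at (253,137) and the short one at (286,148). In the top view they are at (175,214), (273,190), (362,167) and (371,207). I'll enlarge both views next.

Run:
```python
import cv2
t=cv2.imread("pics/top0.png")
def crop(im,x,y,w,h,s,n):
    cv2.imwrite(n,cv2.resize(im[y:y+h,x:x+w],None,fx=s,fy=s,interpolation=cv2.INTER_CUBIC))
crop(t,235,145,80,90,6,"pics/c_caddy.png")
crop(t,150,175,60,75,8,"pics/c_panel.png")
crop(t,335,145,80,80,7,"pics/c_shak.png")
s=cv2.imread("pics/side0.png")
crop(s,200,205,100,80,7,"pics/s_panel.png")
crop(s,195,105,110,110,5,"pics/s_caddy.png")
```

```text
(no output)
```

View pics/c_caddy.png

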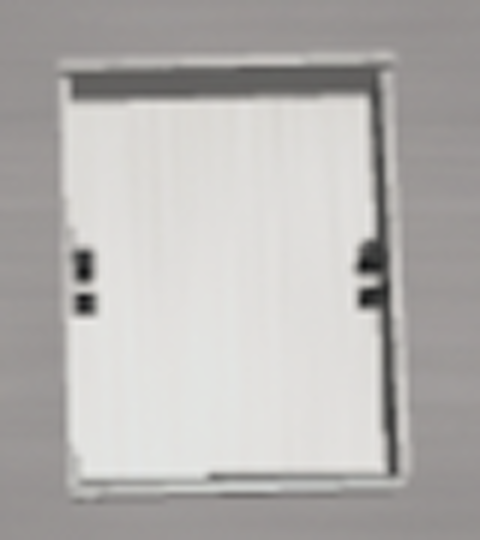

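View pics/c_panel.png

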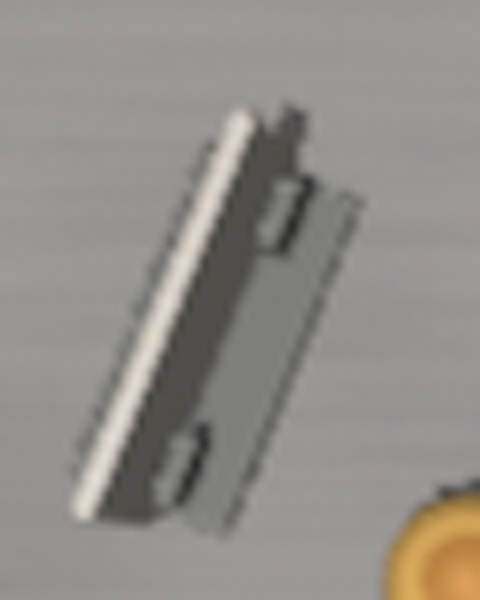

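View pics/c_shak.png

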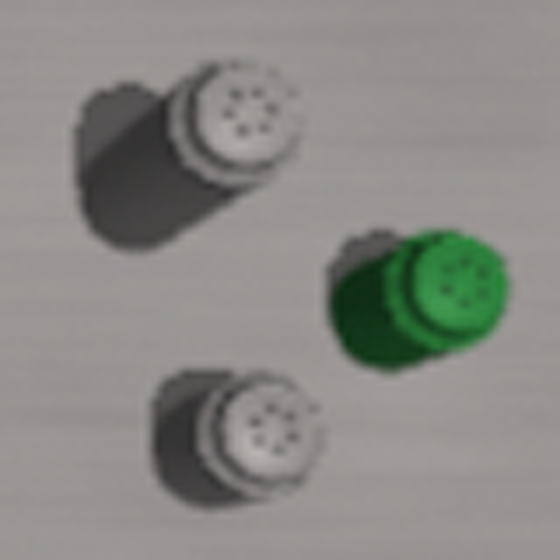

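View pics/s_panel.png

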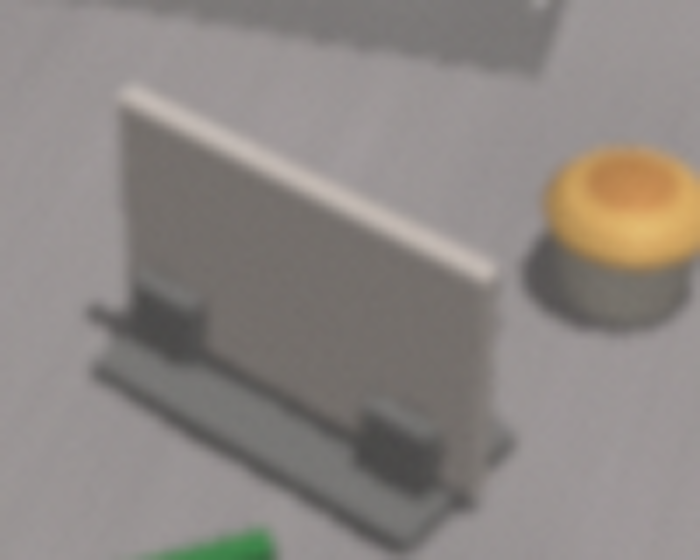

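View pics/s_caddy.png

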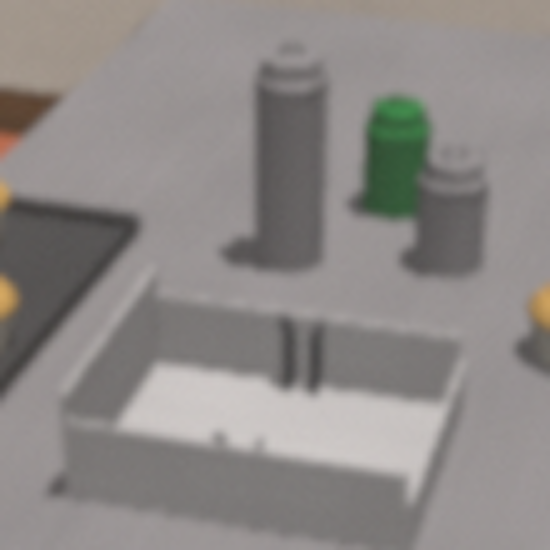

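```bash
cat > h.py <<'E'
import numpy as np,cv2
V={}
def cam(im): return np.array(im["mtx"]),np.array(im["view"])
TOP=(np.array([[370.6319867487706,0,250.98891094580895],[0,370.6319867487706,193.15346412095536],[0,0,1.]]),None)
def bp(K,V,u,v,z):
    d=V[:3,:3].T@np.linalg.inv(K)@np.array([u,v,1.]);c=-V[:3,:3].T@V[:3,3]
    return c+d*(z-c[2])/d[2]
def pr(K,V,p):
    q=K@(V[:3,:3]@np.asarray(p,float)+V[:3,3]);return q[:2]/q[2]
def un(u,v,x0,y0,s): return (u+.5)/s-.5+x0,(v+.5)/s-.5+y0
E
python3 - <<'E'
from workcell import *
from h import *
np.set_printoptions(precision=1,suppress=True)
T=cam(get_image("top"));S=cam(get_image("side"))
np.savez("cams.npz",TK=T[0],TV=T[1],SK=S[0],SV=S[1])
def show(C,n,u,v,crop,z):
    p=bp(*C,*un(u,v,*crop),z);print(n,p);return p
c=(235,145,6)
bl=show(T,"BL",62,66,c,80);br=show(T,"BR",394,56,c,80);fl=show(T,"FL",71,494,c,40);fr=show(T,"FR",407,482,c,40)
print("sizes",np.linalg.norm(bl-br),np.linalg.norm(fl-fr),np.linalg.norm((bl-fl)[:2]),np.linalg.norm((br-fr)[:2]))
print("centre",(bl+br+fl+fr)/4)
d=(bl+br-fl-fr)[:2];print("yaw x",np.arctan2(d[1],d[0]));d=(bl+fl-br-fr)[:2];print("yaw y",np.arctan2(-d[0],d[1]))
g1=show(T,"gapL",84,287,c,60);g2=show(T,"gapR",371,281,c,60);print((g1+g2)/2,np.arctan2(-(g1-g2)[0],(g1-g2)[1]))
c=(150,175,8)
a=show(T,"panelfar",240,113,c,115);b=show(T,"panelnear",85,513,c,115);print((a+b)/2,np.linalg.norm(a-b),np.arctan2((a-b)[1],(a-b)[0]))
c=(200,205,7)
a=show(S,"panelfar S",128,95,c,115);b=show(S,"panelnear S",489,274,c,115);print((a+b)/2,np.linalg.norm(a-b),np.arctan2((a-b)[1],(a-b)[0]))
c=(335,145,7)
show(T,"tall",247,115,c,175);show(T,"short",270,432,c,95)
c=(195,105,5)
show(S,"tall",293,56,c,175);show(S,"short",459,159,c,95)
for n,p in [("tall base",(0,0))]:pass
E
```

```text
BL [677.   98.1  80. ]
BR [683.6 -80.7  80. ]
FL [449.9  92.1  40. ]
FR [457.2 -89.6  40. ]
sizes 178.8993533295811 181.8490211800045 227.14011805193613 226.5836687909615
centre [566.9   5.   60. ]
yaw x 0.033051666162870225
yaw y 0.038704862417344714
gapL [559.9  85.6  60. ]
gapR [564.  -69.1  60. ]
[562.    8.3  60. ] 0.026519743631745776
panelfar [561.8 298.4 115. ]
panelnear [408.6 351.6 115. ]
[485.2 325.  115. ] 162.16976130806347 -0.33453158444133224
panelfar S [562.1 297.5 115. ]
panelnear S [410.1 353.7 115. ]
[486.1 325.6 115. ] 162.08115317428883 -0.35363643462988403
tall [ 638.1 -273.2  175. ]
short [ 512.6 -303.9   95. ]
tall [ 638.7 -274.6  175. ]
short [ 510.5 -303.9   95. ]
```

```bash
cat > plan.py <<'E'
import sys,numpy as np
from scipy.spatial.transform import Rotation as R
from workcell import *
# tool down: x=-Z ; z axis at yaw psi ; y = z x x
def Rd(psi):
    x=np.array([0,0,-1.]);z=np.array([np.cos(psi),np.sin(psi),0]);y=np.cross(z,x)
    return R.from_matrix(np.c_[x,y,z])
def state():
    o=get_obs();r=R.from_rotvec(o["orientation"]);m=r.as_matrix()
    print("t%.2f"%o["t"],"p",np.round(o["ee_pos"],1),"yaw %.4f"%np.arctan2(m[1,2],m[0,2]),"tilt x",np.round(m[:,0],3),"F",np.round(o["ft_force"],1),"w %.1f"%o["width"],"q",np.round(o["qpos"],2))
    return o["ee_pos"],r
def plan(wps,vmax=60,wmax=10.5,start=None):
    p,r=start or state()
    for t in wps:
        tp=np.array(t[:3],float);tr=Rd(t[3]) if len(t)>3 else r
        rv=(r.inv()*tr).as_rotvec();
        n=int(max(1,np.ceil(np.linalg.norm(tp-p)/vmax),np.ceil(np.degrees(np.linalg.norm(rv))/wmax)))
        d=(tp-p)/n
        print("->",np.round(tp,1),n,"rows")
        for i in range(n):
            s=r.inv().apply(d)/10
            print("  ",np.round(s,2).tolist(),np.round(np.degrees(rv)/n,1).tolist())
            r=r*R.from_rotvec(rv/n)
        p=tp;r=tr
    return p,r
E
python3 - <<'E'
from plan import *
plan([(400,-150,230),(486,325.3,230,1.226)])
E
```

```text
t0.25 p [ 162.9 -603.1  222.3] yaw -1.3070 tilt x [-0.     0.001 -1.   ] F [-0.4 -0.7 -0.2] w 87.8 q [-1.33  0.42  1.63  0.    1.09 -0.02]
-> [ 400. -150.  230.] 9 rows
   [-0.08, 3.86, -4.17] [0.0, 0.0, 0.0]
   [-0.08, 3.86, -4.17] [0.0, 0.0, 0.0]
   [-0.08, 3.86, -4.17] [0.0, 0.0, 0.0]
   [-0.08, 3.86, -4.17] [0.0, 0.0, 0.0]
   [-0.08, 3.86, -4.17] [0.0, 0.0, 0.0]
   [-0.08, 3.86, -4.17] [0.0, 0.0, 0.0]
   [-0.08, 3.86, -4.17] [0.0, 0.0, 0.0]
   [-0.08, 3.86, -4.17] [0.0, 0.0, 0.0]
   [-0.08, 3.86, -4.17] [0.0, 0.0, 0.0]
-> [486.  325.3 230. ] 14 rows
   [0.0, 1.48, -3.12] [-10.4, -0.0, -0.0]
   [0.0, 2.02, -2.8] [-10.4, -0.0, -0.0]
   [0.0, 2.49, -2.39] [-10.4, -0.0, -0.0]
   [0.0, 2.88, -1.91] [-10.4, -0.0, -0.0]
   [0.0, 3.17, -1.36] [-10.4, -0.0, -0.0]
   [0.0, 3.36, -0.76] [-10.4, -0.0, -0.0]
   [0.0, 3.45, -0.15] [-10.4, -0.0, -0.0]
   [0.0, 3.42, 0.48] [-10.4, -0.0, -0.0]
   [0.0, 3.28, 1.08] [-10.4, -0.0, -0.0]
   [0.0, 3.03, 1.66] [-10.4, -0.0, -0.0]
   [0.0, 2.68, 2.17] [-10.4, -0.0, -0.0]
   [0.0, 2.25, 2.62] [-10.4, -0.0, -0.0]
   [0.0, 1.74, 2.98] [-10.4, -0.0, -0.0]
   [-0.0, 1.17, 3.24] [-10.4, -0.0, -0.0]
```

```bash
python3 -m crank '[[[0,3.9,-4.2],[0,0,0],8.7],[[0,3.9,-4.2],[0,0,0],8.7],[[0,3.9,-4.2],[0,0,0],8.7],[[0,3.9,-4.2],[0,0,0],8.7],[[0,3.9,-4.2],[0,0,0],8.7]]'
python3 -m crank '[[[0,3.9,-4.2],[0,0,0],8.7],[[0,3.9,-4.2],[0,0,0],8.7],[[0,3.9,-4.2],[0,0,0],8.7],[[0,3.9,-4.2],[0,0,0],8.7],[[0,1.5,-3.1],[-10.4,0,0],8.7]]'
python3 -m crank '[[[0,2,-2.8],[-10.4,0,0],7],[[0,2.5,-2.4],[-10.4,0,0],5],[[0,2.9,-1.9],[-10.4,0,0],4],[[0,3.2,-1.4],[-10.4,0,0],4],[[0,3.4,-0.8],[-10.4,0,0],4]]'
python3 -m crank '[[[0,3.5,-0.1],[-10.4,0,0],4],[[0,3.4,0.5],[-10.4,0,0],4],[[0,3.3,1.1],[-10.4,0,0],4],[[0,3,1.7],[-10.4,0,0],4]]'
python3 - <<'E'
from plan import *
plan([(486,325.3,230,1.226),(486,325.3,150)])
E
```

```text
t: 0.88
ee_pos: [297.1, -348.2, 222.8]
orientation: [1.013, 1.322, -1.013]
ft_force: [1.8, -1.4, -0.4]
width: 87.2
t: 1.5
ee_pos: [410.9, -111.0, 222.9]
orientation: [0.871, 1.388, -0.871]
ft_force: [0.4, -0.5, -0.2]
width: 87.1
t: 2.12
ee_pos: [440.0, 59.1, 222.8]
orientation: [0.166, 1.564, -0.166]
ft_force: [0.5, 0.1, -0.2]
width: 41.6
t: 2.62
ee_pos: [465.3, 195.4, 222.7]
orientation: [-0.403, 1.533, 0.403]
ft_force: [0.1, 0.1, -0.3]
width: 39.9
t2.62 p [465.3 195.4 222.7] yaw 0.5143 tilt x [ 0. -0. -1.] F [ 0.1  0.1 -0.3] w 39.9 q [ 0.37  0.25  1.89 -0.    1.   -0.14]
-> [486.  325.3 230. ] 4 rows
   [-0.18, 2.57, 2.05] [-10.2, 0.0, 0.0]
   [-0.18, 2.17, 2.47] [-10.2, 0.0, 0.0]
   [-0.18, 1.7, 2.82] [-10.2, 0.0, 0.0]
   [-0.18, 1.17, 3.07] [-10.2, 0.0, 0.0]
-> [486.  325.3 150. ] 2 rows
   [4.0, 0.0, 0.0] [0.0, 0.0, 0.0]
   [4.0, 0.0, 0.0] [0.0, 0.0, 0.0]
```

```bash
python3 -m crank '[[[0,2.6,2],[-10.2,0,0],4],[[0,2.2,2.5],[-10.2,0,0],4],[[0,1.7,2.8],[-10.2,0,0],4],[[0,1.2,3.1],[-10.2,0,0],4],[[3,0,0],[0,0,0],4]]'
python3 - <<'E'
from plan import *
import cv2
p,r=plan([(486,325.3,150,1.226)])
im=get_image("wrist");cv2.imwrite("pics/w1.png",cv2.resize(im["pixels"][:,:,::-1],None,fx=1.5,fy=1.5))
E
```

```text
t: 3.25
ee_pos: [487.9, 327.8, 194.3]
orientation: [-0.949, 1.347, 0.949]
ft_force: [-0.4, 0.0, -0.2]
width: 40.4
t3.25 p [487.9 327.8 194.3] yaw 1.2242 tilt x [ 0.005  0.003 -1.   ] F [-0.4  0.  -0.2] w 40.4 q [ 0.57  0.4   1.74  0.    0.99 -0.65]
-> [486.  325.3 150. ] 1 rows
   [4.43, 0.11, -0.32] [-0.1, 0.3, 0.2]
```

View pics/w1.png

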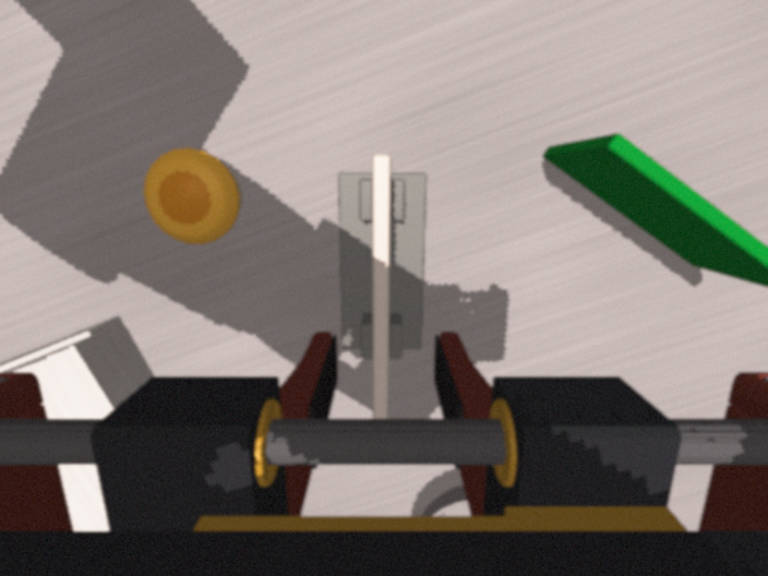

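The wrist view shows the panel's edge upright in the image at u≈381, centred between the fingers (336 and 437), so the yaw is right. I'll descend next.

```bash
python3 -m crank '[[[4.4,0.1,-0.3],[0,0.3,0.2],4],[[3.5,0,0],[0,0,0],4],[[3.3,0,0],[0,0,0],4],[[0,0,0],[0,0,0],4]]'
python3 - <<'E'
from plan import *
import cv2
p,r=plan([(486,325.3,81,1.226)])
im=get_image("wrist");cv2.imwrite("pics/w2.png",cv2.resize(im["pixels"][:,:,::-1],None,fx=1.5,fy=1.5))
E
```

```text
t: 3.8
ee_pos: [482.0, 320.6, 78.8]
orientation: [-0.948, 1.367, 0.949]
ft_force: [-0.3, 0.0, 0.9]
width: 40.2
t3.80 p [482.  320.6  78.8] yaw 1.2197 tilt x [-0.01  -0.007 -1.   ] F [-0.3  0.   0.9] w 40.2 q [ 0.57  0.56  1.81 -0.    0.79 -0.65]
-> [486.  325.3  81. ] 1 rows
   [-0.23, -0.21, 0.58] [-0.4, -0.5, -0.4]
```

View pics/w2.png

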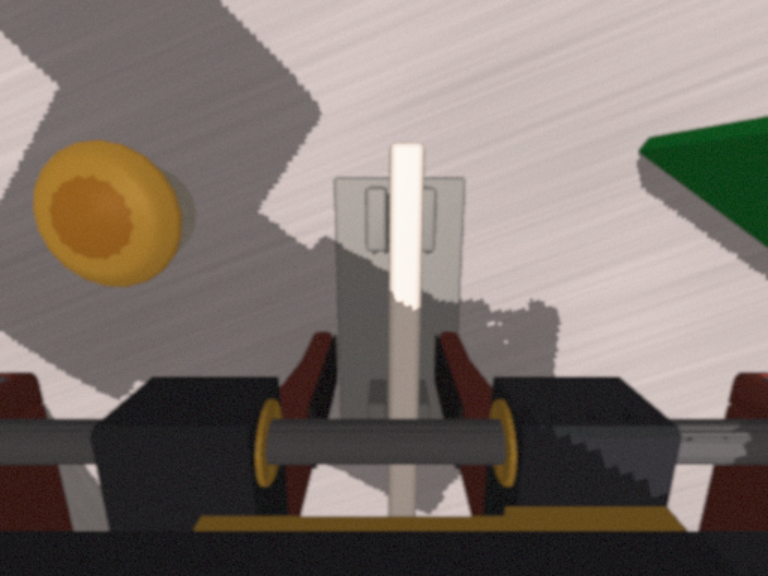

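The panel sits about 6 mm off centre toward +z, which matches the numbers. I'll recentre and remove the tilt.

```bash
python3 -m crank '[[[-0.2,-0.2,0.6],[-0.4,-0.5,-0.4],4],[[0,0,0],[0,0,0],4]]'
python3 - <<'E'
from plan import *
import cv2
p,r=plan([(486,325.3,81,1.226)])
im=get_image("wrist");cv2.imwrite("pics/w3.png",cv2.resize(im["pixels"][:,:,::-1],None,fx=1.5,fy=1.5))
E
```

```text
t: 4.1
ee_pos: [488.9, 327.8, 84.5]
orientation: [-0.952, 1.344, 0.951]
ft_force: [-0.1, -0.6, -0.3]
width: 40.4
t4.10 p [488.9 327.8  84.5] yaw 1.2275 tilt x [ 0.008  0.004 -1.   ] F [-0.1 -0.6 -0.3] w 40.4 q [ 0.57  0.55  1.8  -0.    0.78 -0.66]
-> [486.  325.3  81. ] 1 rows
   [0.35, 0.19, -0.34] [0.1, 0.4, 0.3]
```

View pics/w3.png

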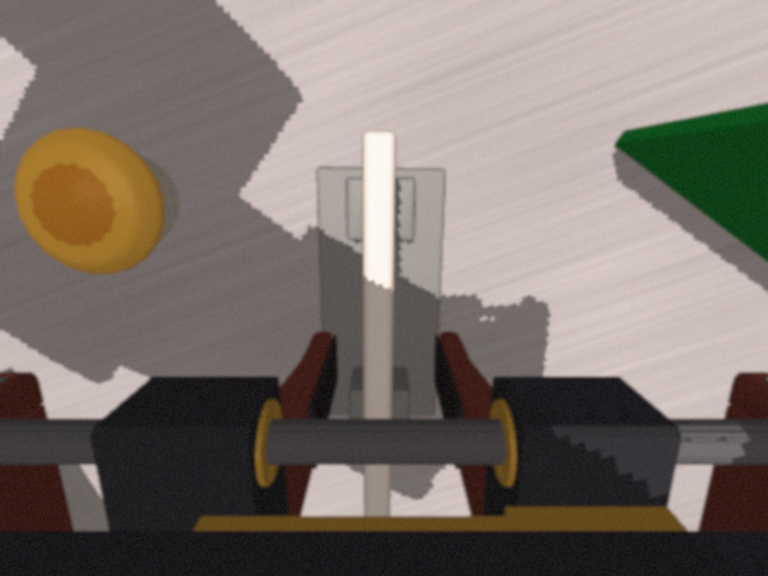

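```bash
python3 -m crank '[[[0,0,0],[0,0,0],4]]'; python3 -m crank '[[[0,0,0],[0,0,0],4]]';python3 -m crank '[[[0,0,0],[0,0,0],4]]'
python3 - <<'E'
from plan import *
p,r=plan([(486,325.3,81,1.226)])
E
```

```text
t: 4.28
ee_pos: [487.9, 327.1, 83.4]
orientation: [-0.952, 1.346, 0.951]
ft_force: [0.3, 0.5, -0.4]
width: 40.0
t: 4.4
ee_pos: [487.6, 326.9, 82.9]
orientation: [-0.952, 1.347, 0.951]
ft_force: [0.2, -0.5, 0.2]
width: 39.9
t: 4.53
ee_pos: [487.6, 326.8, 82.7]
orientation: [-0.952, 1.348, 0.951]
ft_force: [0.2, 1.2, -0.8]
width: 39.8
t4.53 p [487.6 326.8  82.7] yaw 1.2272 tilt x [ 0.004  0.002 -1.   ] F [ 0.2  1.2 -0.8] w 39.8 q [ 0.57  0.56  1.8  -0.    0.78 -0.66]
-> [486.  325.3  81. ] 1 rows
   [0.17, 0.1, -0.2] [0.1, 0.2, 0.2]
```

```bash
python3 -m crank '[[[0.1,0.1,-0.2],[0,0.2,0.1],4],[[0,0,0],[0,0,0],3],[[0,0,0],[0,0,0],1.5],[[0,0,0],[0,0,0],0],[[0,0,0],[0,0,0],0]]'; python3 -m crank '[[[0,0,0],[0,0,0],0],[[0,0,0],[0,0,0],0]]'
python3 - <<'E'
from plan import *
p,r=plan([(486,325.3,200,1.226),(560,6,240,0.033)],vmax=50)
E
```

```text
t: 5.15
ee_pos: [486.0, 325.3, 81.6]
orientation: [-0.954, 1.351, 0.951]
ft_force: [0.3, 0.4, 0.0]
width: 10.0
t: 5.4
ee_pos: [486.0, 325.3, 81.6]
orientation: [-0.954, 1.351, 0.951]
ft_force: [0.0, 0.5, -0.8]
width: 10.0
t5.40 p [486.  325.3  81.6] yaw 1.2272 tilt x [ 0.002 -0.001 -1.   ] F [ 0.   0.5 -0.8] w 10.0 q [ 0.57  0.56  1.8  -0.    0.78 -0.66]
-> [486.  325.3 200. ] 3 rows
   [-3.95, -0.01, -0.0] [0.0, 0.0, 0.0]
   [-3.95, -0.0, -0.0] [0.0, 0.0, 0.0]
   [-3.95, -0.0, -0.0] [0.0, 0.0, 0.0]
-> [560.   6. 240.] 7 rows
   [-0.57, -2.54, -3.94] [9.8, 0.0, 0.0]
   [-0.57, -3.17, -3.45] [9.8, 0.0, 0.0]
   [-0.57, -3.71, -2.86] [9.8, 0.0, 0.0]
   [-0.57, -4.14, -2.19] [9.8, 0.0, 0.0]
   [-0.57, -4.45, -1.46] [9.8, 0.0, 0.0]
   [-0.57, -4.63, -0.68] [9.8, 0.0, 0.0]
   [-0.57, -4.68, 0.11] [9.8, 0.0, 0.0]
```

```bash
python3 -m crank '[[[-2,0,0],[0,0,0],0],[[-4,0,0],[0,0,0],0],[[-4,0,0],[0,0,0],0],[[-3,0,0],[0,0,0],0],[[-0.5,-2.5,-3.9],[9.8,0,0],0]]'
python3 -m crank '[[[-0.5,-3.2,-3.4],[9.8,0,0],0],[[-0.5,-3.7,-2.9],[9.8,0,0],0],[[-0.5,-4.1,-2.2],[9.8,0,0],0],[[-0.5,-4.4,-1.5],[9.8,0,0],0],[[-0.5,-4.6,-0.7],[9.8,0,0],0]]'
python3 -m crank '[[[0,-4.7,0.1],[9.7,0,0],0],[[0,0,0],[0,0,0],0],[[0,0,0],[0,0,0],0],[[0,0,0],[0,0,0],0],[[0,0,0],[0,0,0],0]]'
python3 - <<'E'
from plan import *
import cv2
plan([(563,6,200,0.033)],vmax=50)
for n in ["wrist","top","side"]:
    im=get_image(n);cv2.imwrite(f"pics/{n}4.png",cv2.resize(im["pixels"][:,:,::-1],None,fx=1.5,fy=1.5))
    if n=="wrist": print(im["view"].tolist())
E
```

```text
t: 6.02
ee_pos: [497.2, 282.3, 219.1]
orientation: [-0.822, 1.404, 0.821]
ft_force: [1.2, -0.8, -1.8]
width: 9.8
t: 6.65
ee_pos: [547.7, 51.3, 241.8]
orientation: [-0.154, 1.564, 0.153]
ft_force: [0.2, -0.3, -2.8]
width: 10.1
t: 7.28
ee_pos: [558.0, 8.0, 241.9]
orientation: [-0.027, 1.569, 0.026]
ft_force: [0.8, -0.6, -1.6]
width: 9.9
t7.28 p [558.    8.  241.9] yaw 0.0337 tilt x [ 0.001 -0.    -1.   ] F [ 0.8 -0.6 -1.6] w 9.9 q [-0.01  0.3   1.76 -0.    1.07 -0.04]
-> [563.   6. 200.] 1 rows
   [4.19, -0.22, 0.48] [0.0, 0.1, 0.0]
[[0.9994524242861108, 0.033073823169381865, 0.0009868179054309193, -557.722921773655], [0.03167644117866645, -0.9649933211493587, 0.26035455289160325, -46.10775687108656], [0.009563193131611766, -0.2601807301821036, -0.9655125752568096, 404.86554251252267], [0.0, 0.0, 0.0, 1.0]]
```

View pics/wrist4.png

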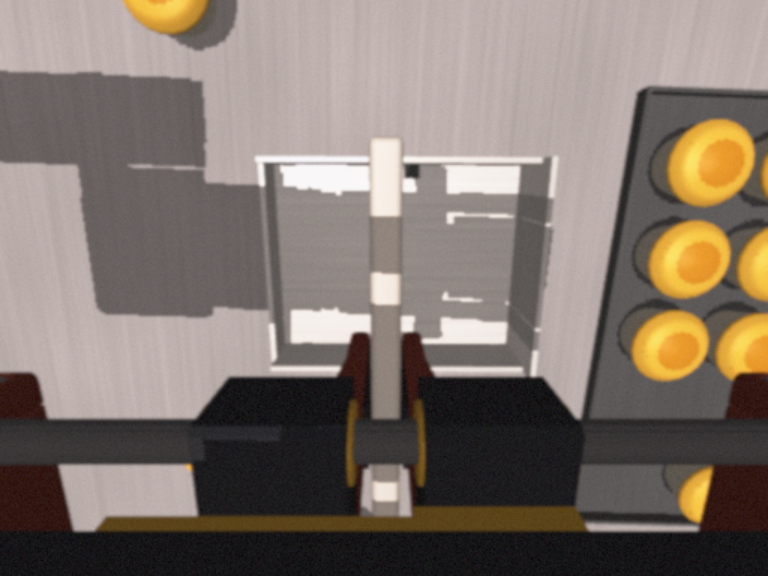

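View pics/side4.png

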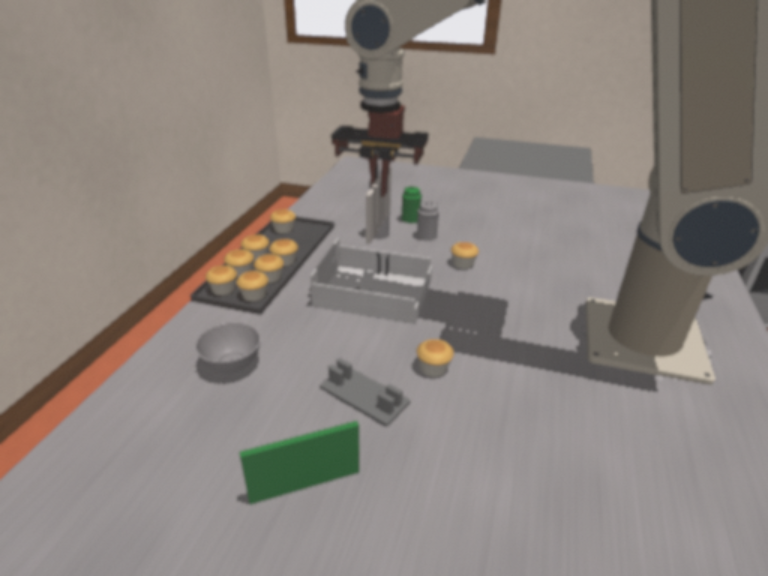

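View pics/top4.png

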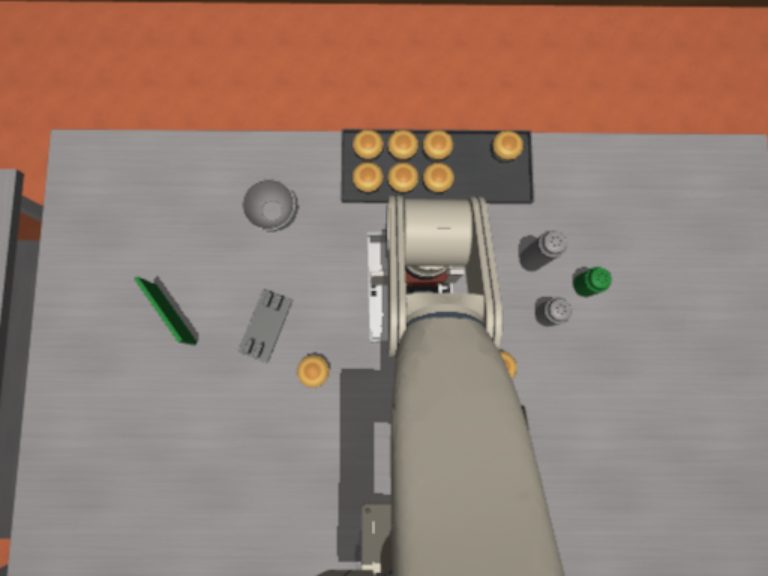

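Run:
```python
import cv2
t=cv2.imread("pics/wrist4.png")
cv2.imwrite("pics/w4c.png",cv2.resize(t[130:390,240:570],None,fx=2.3,fy=2.3,interpolation=cv2.INTER_CUBIC))
```

```text
(no output)
```

View pics/w4c.png

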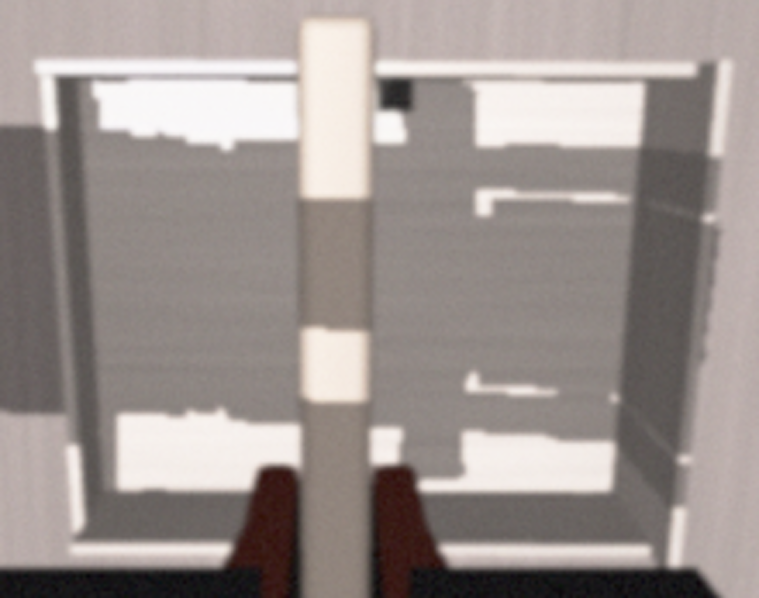

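```bash
cat > fit.py <<'E'
from h import *
from scipy.optimize import least_squares
c=np.load("cams.npz");T=(c["TK"],c["TV"]);S=(c["SK"],c["SV"])
WK=np.array([[282.86988658390834,0,256.7978511307468],[0,282.86988658390834,195.38764747311998],[0,0,1]])
WV=np.array([[0.9994524242861108, 0.033073823169381865, 0.0009868179054309193, -557.722921773655], [0.03167644117866645, -0.9649933211493587, 0.26035455289160325, -46.10775687108656], [0.009563193131611766, -0.2601807301821036, -0.9655125752568096, 404.86554251252267],[0,0,0,1]])
W=(WK,WV)
def w(u,v):
    a=un(u,v,240,130,2.3);return un(*a,0,0,1.5)
cc=(235,145,6)
obs=[]
for (u,v),p in [((62,66),(115,90,80)),((394,56),(115,-90,80)),((71,494),(-115,90,40)),((407,482),(-115,-90,40))]:
    obs.append((T,un(u,v,*cc),p,"T"))
for (u,v),p in [((105,492),(-111,86,4)),((645,82),(111,-86,4)),((612,492),(111,86,4)),((731,62),(115,-90,80))]:
    obs.append((W,w(u,v),p,"W"))
def P(q,p):
    x,y,a=q;return np.array([x+np.cos(a)*p[0]-np.sin(a)*p[1],y+np.sin(a)*p[0]+np.cos(a)*p[1],p[2]])
def fit(sel):
    o=[k for k in obs if k[3] in sel]
    f=lambda q:np.concatenate([pr(*C,P(q,p))-uv for C,uv,p,_ in o])
    r=least_squares(f,[566,5,0.03],x_scale=[1,1,.01]);print(sel,np.round(r.x,3));print(np.round(r.fun.reshape(-1,2),1).tolist());return r.x
if __name__=="__main__":
    for s in ["T","W","TW"]: q=fit(s)
    for z,zz in [("paneltop",275.3)]:
        for u,v in [(301,22),(371,22),(301,330),(370,330),(301,500),(370,500)]:
            print(z,np.round(bp(*W,*w(u,v),zz),1))
    print("cam",-WV[:3,:3].T@WV[:3,3])
    print("pred rib", [np.round(bp(*W,*w(u,96),60),1) for u in (380,412)])
E
python3 fit.py
```

```text
T [5.66961e+02 4.95800e+00 3.50000e-02]
[[-0.3, -0.5], [0.1, -0.4], [0.4, 0.3], [-0.2, 0.6]]
W [624.822 -50.772   1.604]
[[53.5, 48.9], [19.4, 25.0], [-95.3, -93.9], [23.8, 30.9]]
TW [594.523 -33.607   1.154]
[[-3.4, 36.2], [-35.8, -12.1], [59.9, -4.6], [24.9, -52.1], [7.5, 10.1], [24.3, 46.9], [-75.6, -127.7], [30.0, 59.6]]
paneltop [550.5  90.1 275.3]
paneltop [559.2  90.3 275.3]
paneltop [551.5  51.  275.3]
paneltop [560.7  51.3 275.3]
paneltop [552.1  26.6 275.3]
paneltop [561.8  26.9 275.3]
cam [555.00624852  79.29056433 403.45750797]
pred rib [array([570.3,  85.4,  60. ]), array([581.1,  85.8,  60. ])]
```

```bash
sed -i 's/((105,492),(-111,86,4)),((645,82),(111,-86,4)),((612,492),(111,86,4)),((731,62),(115,-90,80))/((105,492),(-111,-86,4)),((645,82),(111,86,4)),((612,492),(111,-86,4)),((731,62),(115,90,80))/' fit.py; python3 fit.py
```

```text
T [5.66961e+02 4.95800e+00 3.50000e-02]
[[-0.3, -0.5], [0.1, -0.4], [0.4, 0.3], [-0.2, 0.6]]
W [5.68059e+02 5.41600e+00 3.30000e-02]
[[-0.0, 0.1], [-0.2, 0.1], [-0.1, 0.0], [0.2, -0.1]]
TW [5.67913e+02 5.32700e+00 3.30000e-02]
[[-0.3, -0.9], [0.0, -0.7], [0.2, -0.0], [-0.4, 0.4], [-0.1, 0.1], [-0.4, 0.1], [-0.1, 0.0], [0.0, -0.1]]
paneltop [550.5  90.1 275.3]
paneltop [559.2  90.3 275.3]
paneltop [551.5  51.  275.3]
paneltop [560.7  51.3 275.3]
paneltop [552.1  26.6 275.3]
paneltop [561.8  26.9 275.3]
cam [555.00624852  79.29056433 403.45750797]
pred rib [array([570.3,  85.4,  60. ]), array([581.1,  85.8,  60. ])]
```

```bash
python3 -m crank '[[[3,-0.2,1],[0,0,0],0],[[4,0,0],[0,0,0],0],[[2.5,0,0],[0,0,0],0],[[0,0,0],[0,0,0],0],[[0,0,0],[0,0,0],0]]'
python3 -m crank '[[[0,0,0],[0,0,0],0],[[0,0,0],[0,0,0],0]]'
python3 - <<'E'
from plan import *
import cv2
plan([(567.8,5.8,140,0.033)],vmax=50)
im=get_image("wrist");cv2.imwrite(f"pics/wrist5.png",im["pixels"][:,:,::-1]);print(im["view"].tolist())
cv2.imwrite("pics/w5.png",cv2.resize(im["pixels"][40:280,120:440,::-1],None,fx=2.4,fy=2.4,interpolation=cv2.INTER_CUBIC))
im=get_image("side");cv2.imwrite("pics/s5.png",cv2.resize(im["pixels"][100:230,180:310,::-1],None,fx=4.5,fy=4.5,interpolation=cv2.INTER_CUBIC))
E
```

```text
t: 8.05
ee_pos: [569.2, 5.4, 147.9]
orientation: [-0.026, 1.568, 0.025]
ft_force: [-0.1, -0.0, -1.8]
width: 10.0
t: 8.3
ee_pos: [569.1, 5.3, 148.1]
orientation: [-0.025, 1.567, 0.024]
ft_force: [0.6, -0.5, -2.2]
width: 10.0
t8.30 p [569.1   5.3 148.1] yaw 0.0317 tilt x [ 0.004 -0.001 -1.   ] F [ 0.6 -0.5 -2.2] w 10.0 q [-0.01  0.44  1.81 -0.    0.89 -0.04]
-> [567.8   5.8 140. ] 1 rows
   [0.8, 0.06, -0.13] [-0.1, 0.2, 0.0]
[[0.9995108074646756, 0.03112675502792607, 0.003044812431614046, -568.8977952257989], [0.029259197305884617, -0.9650255084792662, 0.2605180749148686, -23.33420890863743], [0.011047403963264315, -0.2603015426496071, -0.9654641690709747, 312.56661765904835], [0.0, 0.0, 0.0, 1.0]]
```

View pics/w5.png

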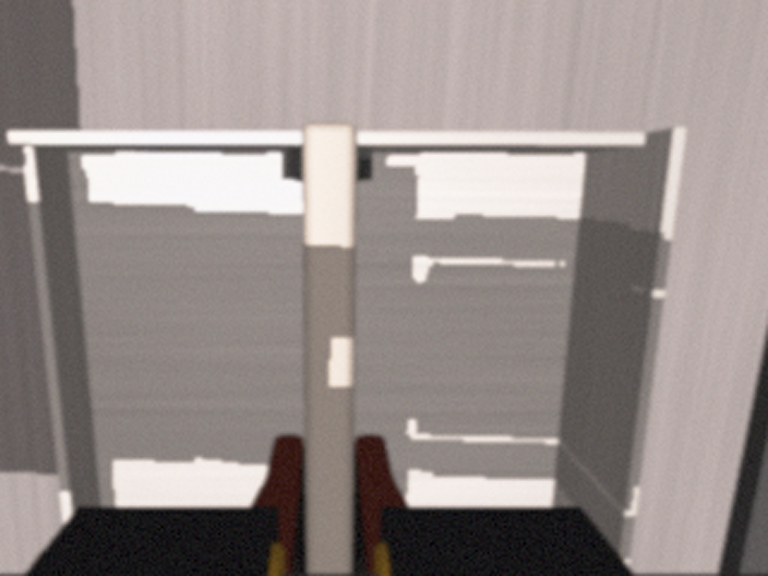

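View pics/s5.png

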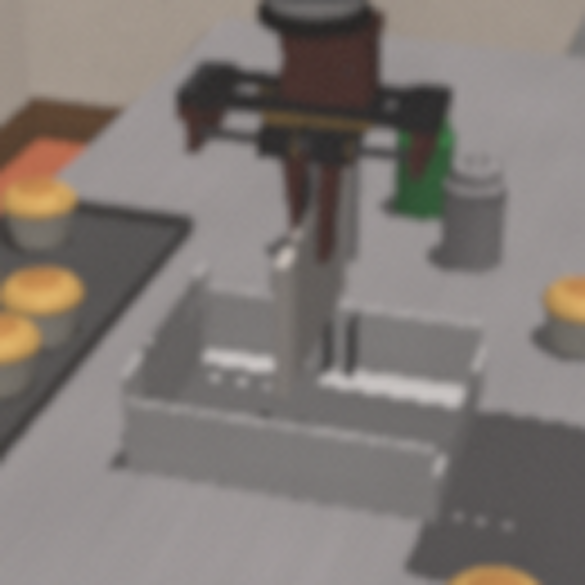

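Run:
```python
from h import *
WK=np.array([[282.87,0,256.798],[0,282.87,195.388],[0,0,1]])
WV=np.array([[0.9995108074646756, 0.03112675502792607, 0.003044812431614046, -568.8977952257989], [0.029259197305884617, -0.9650255084792662, 0.2605180749148686, -23.33420890863743], [0.011047403963264315, -0.2603015426496071, -0.9654641690709747, 312.56661765904835], [0.0, 0.0, 0.0, 1.0]])
f=lambda u,v,z:np.round(bp(WK,WV,*un(u,v,120,40,2.4),z),1)
print("panel end",f(304,125,181.5),f(355,125,181.5))
print("panel low",f(304,400,181.5),f(354,400,181.5))
print("wall outer/inner",f(300,131,60),f(300,145,60),f(360,131,60),f(360,146,60))
print("ribs outer",f(284,165,60),f(372,165,60), "inner ", f(302,165,60),f(358,165,60))
print("back corner",f(685,128,80))
```

```text
panel end [561.4  87.7 181.5] [570.5  87.9 181.5]
panel low [562.5  36.5 181.5] [572.4  36.8 181.5]
wall outer/inner [555.9  96.2  60. ] [556.   91.6  60. ] [576.7  96.8  60. ] [577.   91.9  60. ]
ribs outer [550.5  84.7  60. ] [581.5  85.7  60. ] inner  [556.8  84.9  60. ] [576.5  85.5  60. ]
back corner [679.7  99.4  80. ]
```

```bash
python3 -m crank '[[[0.5,0.1,0],[0,0.2,0],0],[[1,0,0],[0,0,0],0],[[1.5,0,0],[0,0,0],0],[[0,0,0],[0,0,0],0]]'
python3 -m crank '[[[1,0,0],[0,0,0],0],[[1,0,0],[0,0,0],0],[[0,0,0],[0,0,0],0]]'
python3 - <<'E'
from plan import *
plan([(567.8,5.8,75.6,0.033)],vmax=50)
E
```

```text
t: 8.9
ee_pos: [567.5, 6.2, 115.2]
orientation: [-0.025, 1.575, 0.024]
ft_force: [0.2, -1.2, -1.2]
width: 9.9
t: 9.28
ee_pos: [567.5, 6.2, 95.9]
orientation: [-0.025, 1.575, 0.024]
ft_force: [-0.2, 0.3, -2.2]
width: 9.9
t9.28 p [567.5   6.2  95.9] yaw 0.0317 tilt x [-0.004 -0.001 -1.   ] F [-0.2  0.3 -2.2] w 9.9 q [-0.01  0.52  1.83 -0.    0.79 -0.04]
-> [567.8   5.8  75.6] 1 rows
   [2.03, -0.04, 0.03] [-0.1, -0.2, 0.0]
```

```bash
python3 -m crank '[[[1,0,0],[0,-0.1,0],0],[[0.8,0,0],[0,0,0],0],[[0,0,0],[0,0,0],0],[[0,0,0],[0,0,0],0]]'
python3 -m crank '[[[0.2,0,0],[0,0,0],0],[[0,0,0],[0,0,0],0],[[0,0,0],[0,0,0],0]]'
python3 - <<'E'
from plan import *
plan([(567.8,5.8,75.6,0.033)],vmax=50)
E
```

```text
t: 9.78
ee_pos: [568.5, 6.2, 79.0]
orientation: [-0.025, 1.571, 0.024]
ft_force: [-0.9, 0.5, -1.8]
width: 9.8
t: 10.15
ee_pos: [568.4, 6.2, 77.1]
orientation: [-0.025, 1.571, 0.024]
ft_force: [0.1, -0.3, -2.1]
width: 10.0
t10.15 p [568.4   6.2  77.1] yaw 0.0316 tilt x [ 0.    -0.001 -1.   ] F [ 0.1 -0.3 -2.1] w 10.0 q [-0.01  0.55  1.84 -0.    0.75 -0.04]
-> [567.8   5.8  75.6] 1 rows
   [0.15, -0.04, -0.06] [-0.1, 0.0, 0.0]
```

```bash
python3 -m crank '[[[0.15,0,0],[0,0,0],0],[[0,0,0],[0,0,0],0]]'
python3 -m crank '[[[0.1,0,0],[0,0,0],0],[[0,0,0],[0,0,0],0]]'
python3 -m crank '[[[0.1,0,0],[0,0,0],0],[[0,0,0],[0,0,0],0]]'
```

```text
t: 10.4
ee_pos: [568.6, 6.2, 75.6]
orientation: [-0.025, 1.57, 0.024]
ft_force: [0.3, 0.4, 1.3]
width: 9.7
t: 10.65
ee_pos: [568.7, 6.3, 75.6]
orientation: [-0.025, 1.57, 0.024]
ft_force: [-2.2, -0.5, 9.7]
width: 10.0
t: 10.9
ee_pos: [568.8, 6.3, 75.6]
orientation: [-0.025, 1.57, 0.024]
ft_force: [-4.9, 1.2, 20.7]
width: 9.7
```

It bottomed out at TCP z = 75.6, exactly the predicted height, and the contact force is now rising. I'll ease off, release, and check.

```bash
python3 -m crank '[[[-0.2,0,0],[0,0,0],0],[[0,0,0],[0,0,0],2.5],[[0,0,0],[0,0,0],2.5],[[0,0,0],[0,0,0],2.5],[[-2,0,0],[0,0,0],2.5]]'
python3 -m crank '[[[-5,0,0],[0,0,0],3],[[-6,0,0],[0,0,0],4],[[-4,0,0],[0,0,0],6],[[0,0,0],[0,0,0],8.5]]'
python3 - <<'E'
from plan import *
import cv2
state()
im=get_image("wrist");cv2.imwrite("pics/w6.png",cv2.resize(im["pixels"][:,:,::-1],None,fx=1.5,fy=1.5))
im=get_image("side");cv2.imwrite("pics/s6.png",cv2.resize(im["pixels"][100:230,180:310,::-1],None,fx=4.5,fy=4.5,interpolation=cv2.INTER_CUBIC))
E
```

```text
t: 11.52
ee_pos: [567.1, 6.2, 94.2]
orientation: [-0.025, 1.574, 0.024]
ft_force: [-0.0, -0.3, 0.3]
width: 24.7
t: 12.02
ee_pos: [570.4, 6.3, 248.9]
orientation: [-0.025, 1.564, 0.024]
ft_force: [0.5, -0.8, 0.1]
width: 56.1
t12.03 p [570.4   6.3 248.9] yaw 0.0317 tilt x [ 0.007 -0.001 -1.   ] F [ 0.5 -0.8  0.1] w 56.1 q [-0.01  0.31  1.73 -0.    1.09 -0.04]
```

View pics/w6.png

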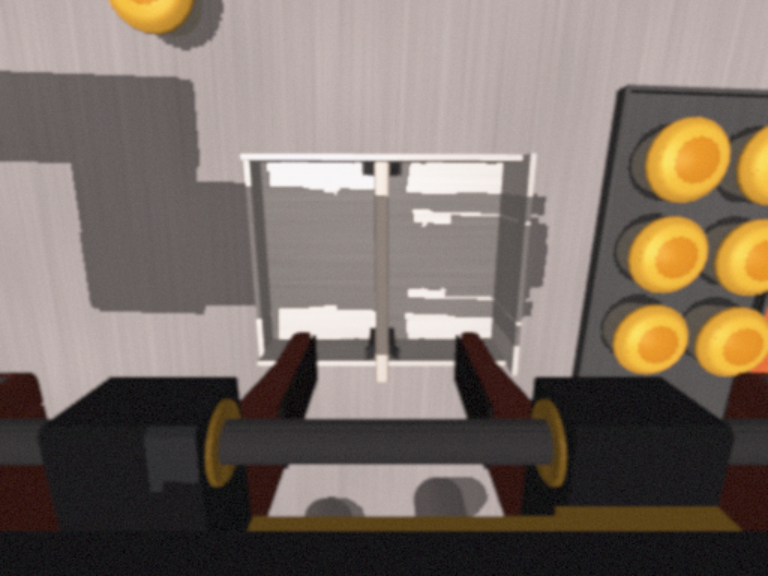

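View pics/s6.png

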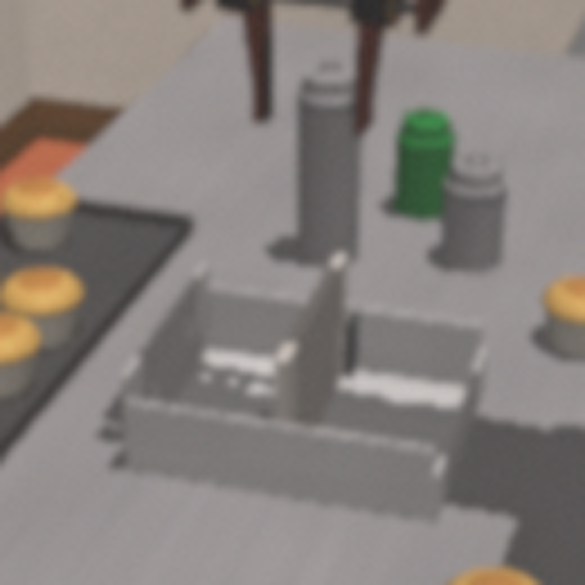

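The panel's lower edge is in both grooves: ribs show on both sides of it at (381,168) and (381,340) in the wrist view, and the top edge is level in the side view. The tall shaker is next.

Run:
```python
from plan import *
plan([(638.4,-274,230,-1.538),(638.4,-274,124)],vmax=50,wmax=10.2)
```

```text
t12.12 p [568.    6.3 245. ] yaw 0.0317 tilt x [-0.    -0.001 -1.   ] F [-0.6 -0.4  0.3] w 64.5 q [-0.01  0.31  1.74 -0.    1.09 -0.04]
-> [ 638.4 -274.   230. ] 9 rows
   [0.17, -3.14, 0.68] [10.0, 0.0, 0.0]
   [0.17, -2.97, 1.22] [10.0, 0.0, 0.0]
   [0.17, -2.72, 1.71] [10.0, 0.0, 0.0]
   [0.17, -2.38, 2.16] [10.0, 0.0, 0.0]
   [0.17, -1.97, 2.54] [10.0, 0.0, 0.0]
   [0.17, -1.49, 2.84] [10.0, 0.0, 0.0]
   [0.17, -0.98, 3.06] [10.0, 0.0, 0.0]
   [0.17, -0.43, 3.18] [10.0, 0.0, 0.0]
   [0.17, 0.13, 3.21] [10.0, 0.0, 0.0]
-> [ 638.4 -274.   124. ] 3 rows
   [3.53, 0.0, 0.0] [0.0, 0.0, 0.0]
   [3.53, 0.0, 0.0] [0.0, 0.0, 0.0]
   [3.53, 0.0, 0.0] [0.0, 0.0, 0.0]
```

```bash
python3 -m crank '[[[0,-3.1,0.7],[10,0,0],8.7],[[0,-3,1.2],[10,0,0],8.7],[[0,-2.7,1.7],[10,0,0],8.7],[[0,-2.4,2.2],[10,0,0],8.7],[[0,-2,2.5],[10,0,0],8.7]]'
python3 -m crank '[[[0,-1.5,2.8],[10,0,0],8.7],[[0,-1,3.1],[10,0,0],8.7],[[0,-0.4,3.2],[10,0,0],8.7],[[0,0.1,3.2],[10,0,0],8.7]]'
python3 -m crank '[[[0,0,0],[0,0,0],8.7],[[0,0,0],[0,0,0],8.7],[[0,0,0],[0,0,0],8.7]]'
python3 - <<'E'
from plan import *
import cv2
plan([(638.4,-274,190,-1.538)])
im=get_image("wrist");cv2.imwrite("pics/w7.png",cv2.resize(im["pixels"][:,:,::-1],None,fx=1.5,fy=1.5));print(im["view"].tolist())
E
```

```text
t: 12.75
ee_pos: [606.0, -150.3, 242.8]
orientation: [0.661, 1.472, -0.663]
ft_force: [0.3, 0.7, -0.3]
width: 87.0
t: 13.25
ee_pos: [637.2, -274.9, 242.5]
orientation: [1.189, 1.225, -1.193]
ft_force: [0.3, 0.0, 1.1]
width: 86.9
t: 13.62
ee_pos: [637.6, -273.2, 244.9]
orientation: [1.184, 1.226, -1.185]
ft_force: [0.1, -0.4, 0.0]
width: 87.1
t13.62 p [ 637.6 -273.2  244.9] yaw -1.5370 tilt x [-0.001  0.    -1.   ] F [ 0.1 -0.4  0. ] w 87.1 q [-0.42  0.5   1.44 -0.    1.19  1.12]
-> [ 638.4 -274.   190. ] 1 rows
   [5.49, 0.08, 0.09] [0.1, -0.0, 0.1]
[[0.03315984759700986, -0.9994500482202534, 0.00016006210707329772, -293.73651941499344], [-0.9647312674897988, -0.031966099205939395, 0.26128863356273985, 568.3841823975483], [-0.2611398208524904, -0.008818708187205265, -0.9652607027902047, 574.7858031811279], [0.0, 0.0, 0.0, 1.0]]
```

View pics/w7.png

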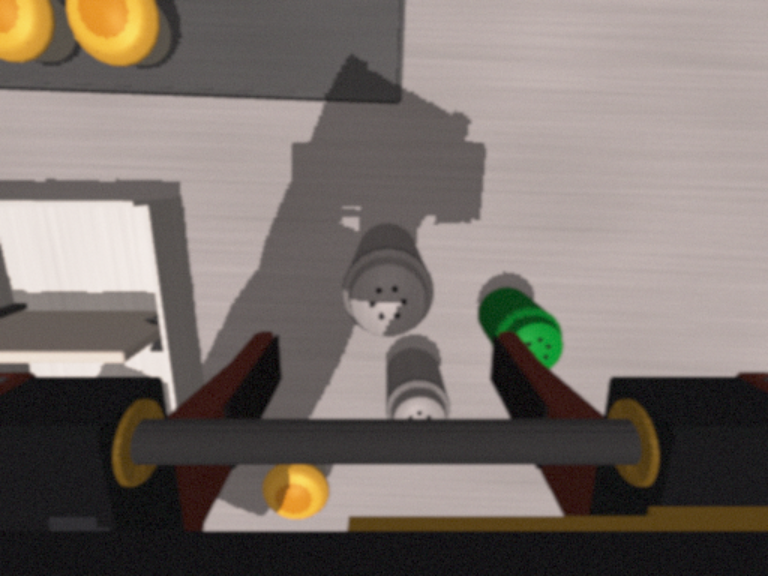

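Run:
```python
from h import *
WK=np.array([[282.87,0,256.798],[0,282.87,195.388],[0,0,1]])
WV=np.array([[0.03315984759700986, -0.9994500482202534, 0.00016006210707329772, -293.73651941499344], [-0.9647312674897988, -0.031966099205939395, 0.26128863356273985, 568.3841823975483], [-0.2611398208524904, -0.008818708187205265, -0.9652607027902047, 574.7858031811279], [0.0, 0.0, 0.0, 1.0]])
print(bp(WK,WV,*un(388,302,0,0,1.5),175), bp(WK,WV,*un(388,292,0,0,1.5),165))
print("short",bp(WK,WV,*un(420,412,0,0,1.5),95))
print("green",bp(WK,WV,*un(540,341,0,0,1.5),95))
```

```text
[ 640.5380168  -274.06923587  175.        ] [ 643.74439683 -274.01752296  165.        ]
short [ 523.82670936 -304.93821823   95.        ]
green [ 589.25795867 -395.58355084   95.        ]
```

```bash
python3 -m crank '[[[4,0.15,0.1],[0,0,0],8.7],[[4.5,0,0],[0,0,0],8.7],[[4.5,0,0],[0,0,0],8.7],[[0,0,0],[0,0,0],8.7],[[0,0,0],[0,0,0],8.7]]'
python3 - <<'E'
from plan import *
import cv2
plan([(639,-274,113,-1.538)])
im=get_image("side");cv2.imwrite("pics/s8.png",cv2.resize(im["pixels"][80:210,190:320,::-1],None,fx=4.5,fy=4.5,interpolation=cv2.INTER_CUBIC))
E
```

```text
t: 14.3
ee_pos: [640.6, -275.4, 117.3]
orientation: [1.185, 1.222, -1.185]
ft_force: [-0.4, -0.6, -0.4]
width: 86.9
t14.30 p [ 640.6 -275.4  117.3] yaw -1.5383 tilt x [ 0.002 -0.001 -1.   ] F [-0.4 -0.6 -0.4] w 86.9 q [-0.42  0.64  1.52 -0.    0.97  1.12]
-> [ 639. -274.  113.] 1 rows
   [0.43, -0.16, -0.14] [-0.0, 0.1, -0.1]
```

View pics/s8.png

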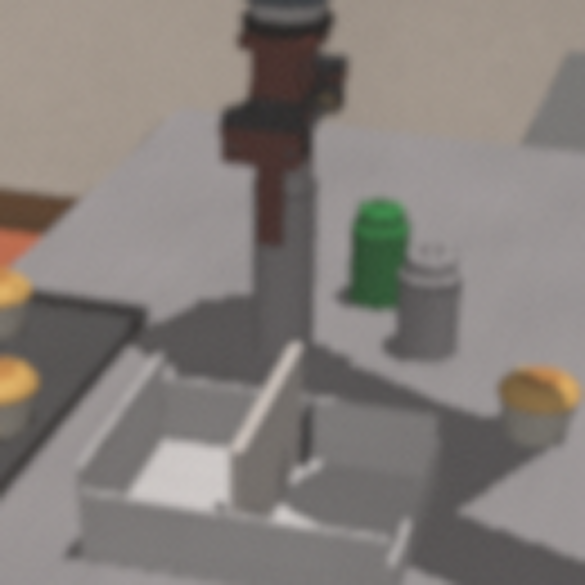

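The finger sits in front of the shaker body, offset only by the expected perspective, so I'll close the gripper.

```bash
python3 -m crank '[[[0.3,-0.1,-0.1],[0,0,0],7],[[0,0,0],[0,0,0],5.5],[[0,0,0],[0,0,0],4],[[0,0,0],[0,0,0],4],[[0,0,0],[0,0,0],4]]'
python3 -m crank '[[[0,0,0],[0,0,0],4],[[0,0,0],[0,0,0],4]]'
python3 - <<'E'
from plan import *
c,s=np.cos(.033),np.sin(.033)
b=(567.9+60*c,5.4+60*s);print("back",b,"front",(567.9-60*c,5.4-60*s))
plan([(639,-274,255),(b[0]+2,b[1],255)],vmax=50)
E
```

```text
t: 14.98
ee_pos: [638.7, -274.5, 113.0]
orientation: [1.185, 1.223, -1.186]
ft_force: [0.1, 1.0, 4.4]
width: 55.7
t: 15.22
ee_pos: [638.7, -274.5, 113.0]
orientation: [1.185, 1.223, -1.186]
ft_force: [-1.8, 0.5, 5.0]
width: 55.3
back (np.float64(627.8673329646948), np.float64(7.37964064956719)) front (np.float64(507.9326670353051), np.float64(3.420359350432811))
t15.22 p [ 638.7 -274.5  113. ] yaw -1.5391 tilt x [ 0.    -0.001 -1.   ] F [-1.8  0.5  5. ] w 55.3 q [-0.42  0.65  1.53 -0.    0.97  1.12]
-> [ 639. -274.  255.] 3 rows
   [-4.73, 0.01, -0.01] [0.0, 0.0, 0.0]
   [-4.73, 0.01, -0.01] [0.0, 0.0, 0.0]
   [-4.73, 0.01, -0.01] [0.0, 0.0, 0.0]
-> [629.9   7.4 255. ] 6 rows
   [-0.0, -0.0, -4.69] [0.0, 0.0, 0.0]
   [-0.0, -0.0, -4.69] [0.0, 0.0, 0.0]
   [-0.0, -0.0, -4.69] [0.0, 0.0, 0.0]
   [-0.0, -0.0, -4.69] [0.0, 0.0, 0.0]
   [-0.0, -0.0, -4.69] [0.0, 0.0, 0.0]
   [-0.0, -0.0, -4.69] [0.0, 0.0, 0.0]
```

```bash
python3 -m crank '[[[-2,0,0],[0,0,0],4],[[-4,0,0],[0,0,0],4],[[-4,0,0],[0,0,0],4],[[-2.5,0,0],[0,0,0],4],[[0,0,-2],[0,0,0],4]]'
python3 -m crank '[[[0,0,-4],[0,0,0],4],[[0,0,-4.5],[0,0,0],4],[[0,0,-4.5],[0,0,0],4],[[0,0,-4.5],[0,0,0],4],[[0,0,-4],[0,0,0],4]]'
python3 -m crank '[[[0,0,-3],[0,0,0],4],[[0,0,-1.7],[0,0,0],4],[[0,0,0],[0,0,0],4],[[0,0,0],[0,0,0],4]]'
python3 - <<'E'
from plan import *
import cv2
plan([(628.5,7.4,200,-1.538)])
im=get_image("side");cv2.imwrite("pics/s9.png",cv2.resize(im["pixels"][80:230,160:310,::-1],None,fx=4,fy=4,interpolation=cv2.INTER_CUBIC))
im=get_image("wrist");cv2.imwrite("pics/w9.png",cv2.resize(im["pixels"][:,:,::-1],None,fx=1.5,fy=1.5))
E
```

```text
t: 15.85
ee_pos: [638.9, -255.2, 240.3]
orientation: [1.187, 1.218, -1.185]
ft_force: [-0.2, 0.2, -4.0]
width: 54.8
t: 16.48
ee_pos: [629.3, -36.5, 235.6]
orientation: [1.184, 1.227, -1.188]
ft_force: [0.6, 0.7, -3.7]
width: 55.7
t: 16.98
ee_pos: [629.4, 6.8, 237.1]
orientation: [1.185, 1.224, -1.187]
ft_force: [-0.7, 0.2, -3.1]
width: 55.6
t16.98 p [629.4   6.8 237.1] yaw -1.5395 tilt x [-0.001 -0.001 -1.   ] F [-0.7  0.2 -3.1] w 55.6 q [-0.01  0.41  1.61 -0.    1.12  1.53]
-> [628.5   7.4 200. ] 1 rows
   [3.71, -0.09, -0.06] [-0.1, 0.1, 0.0]
```

View pics/s9.png

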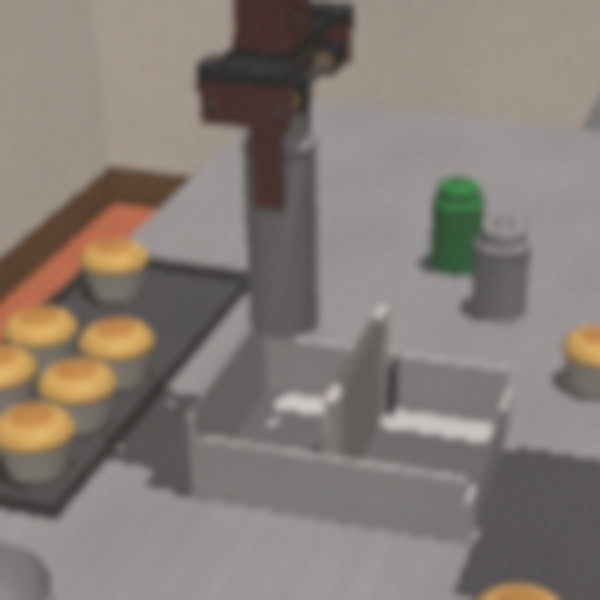

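View pics/w9.png

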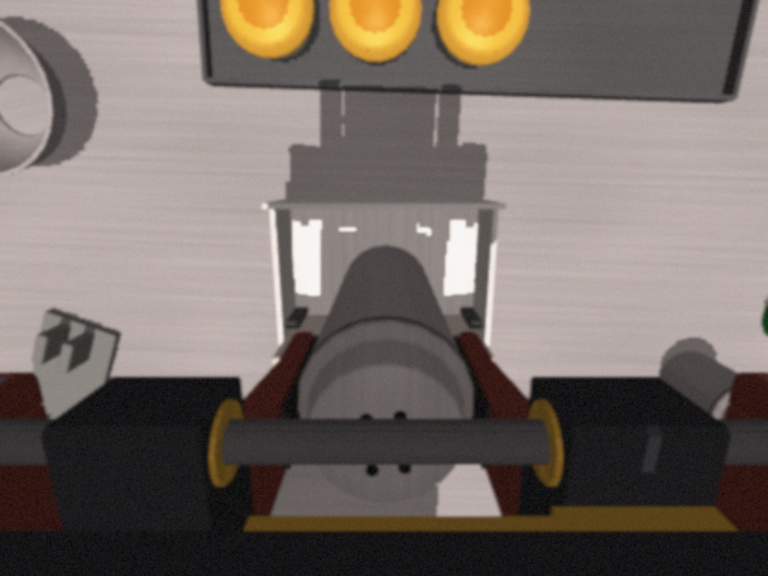

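```bash
python3 -m crank '[[[3,0,0],[0,0,0],4],[[4,0,0],[0,0,0],4],[[3,0,0],[0,0,0],4],[[1,0,0],[0,0,0],4],[[0,0,0],[0,0,0],4]]'
python3 -m crank '[[[0,0,0],[0,0,0],4],[[0,0,0],[0,0,0],4]]'
```

```text
t: 17.7
ee_pos: [629.7, 6.9, 127.4]
orientation: [1.186, 1.224, -1.187]
ft_force: [0.2, 0.1, -2.2]
width: 55.0
t: 17.95
ee_pos: [630.5, 7.4, 128.8]
orientation: [1.186, 1.222, -1.185]
ft_force: [-0.4, 0.4, -3.3]
width: 55.7
```

```bash
python3 -m crank '[[[0.7,0,0],[0,0,0],4],[[0.2,0,0],[0,0,0],4],[[0,0,0],[0,0,0],4],[[0,0,0],[0,0,0],4]]'
python3 -m crank '[[[0.2,0,0],[0,0,0],4],[[0,0,0],[0,0,0],4]]'
python3 - <<'E'
from plan import *
state()
E
```

```text
t: 18.45
ee_pos: [629.7, 7.5, 118.4]
orientation: [1.185, 1.224, -1.186]
ft_force: [-0.0, -0.3, -2.6]
width: 55.2
t: 18.7
ee_pos: [630.2, 7.5, 117.0]
orientation: [1.186, 1.223, -1.185]
ft_force: [-0.2, 0.4, 1.0]
width: 55.2
t18.70 p [630.2   7.5 117. ] yaw -1.5391 tilt x [ 0.001 -0.001 -1.   ] F [-0.2  0.4  1. ] w 55.2 q [-0.01  0.56  1.68 -0.    0.9   1.53]
```

```bash
python3 -m crank '[[[0.1,0,0],[0,0,0],4],[[0,0,0],[0,0,0],4]]'
python3 -m crank '[[[0,0,0],[0,0,0],5.7],[[0,0,0],[0,0,0],6],[[0,0,0],[0,0,0],7],[[0,0,0],[0,0,0],8],[[0,0,0],[0,0,0],8.5]]'
python3 -m crank '[[[-1,0,0],[0,0,0],8.5],[[-3,0,0],[0,0,0],8.5],[[-4,0,0],[0,0,0],8.5],[[-4,0,0],[0,0,0],8.5],[[0,0,0],[0,0,0],8.5]]'
python3 - <<'E'
from plan import *
import cv2
state()
im=get_image("side");cv2.imwrite("pics/s10.png",cv2.resize(im["pixels"][80:230,160:310,::-1],None,fx=4,fy=4,interpolation=cv2.INTER_CUBIC))
im=get_image("wrist");cv2.imwrite("pics/w10.png",cv2.resize(im["pixels"][:,:,::-1],None,fx=1.5,fy=1.5))
plan([(511.5,-304,230),(511.5,-304,37)],vmax=50)
E
```

```text
t: 18.95
ee_pos: [630.4, 7.5, 117.0]
orientation: [1.186, 1.222, -1.185]
ft_force: [-1.2, 0.0, 9.4]
width: 55.5
t: 19.58
ee_pos: [629.6, 7.5, 115.3]
orientation: [1.185, 1.224, -1.186]
ft_force: [-0.3, -0.1, -0.1]
width: 84.1
t: 20.2
ee_pos: [631.9, 7.5, 240.0]
orientation: [1.189, 1.218, -1.181]
ft_force: [0.3, -0.4, -0.5]
width: 84.8
t20.20 p [631.9   7.5 240. ] yaw -1.5392 tilt x [ 0.007 -0.001 -1.   ] F [ 0.3 -0.4 -0.5] w 84.8 q [-0.01  0.41  1.6  -0.    1.12  1.53]
t20.30 p [629.6   7.5 236. ] yaw -1.5391 tilt x [ 0.001 -0.001 -1.   ] F [ 0.4  0.2 -1. ] w 85.2 q [-0.01  0.42  1.61 -0.    1.12  1.53]
-> [ 511.5 -304.   230. ] 7 rows
   [0.09, -1.83, 4.39] [0.0, 0.0, 0.0]
   [0.09, -1.83, 4.39] [0.0, 0.0, 0.0]
   [0.09, -1.83, 4.39] [0.0, 0.0, 0.0]
   [0.09, -1.83, 4.39] [0.0, 0.0, 0.0]
   [0.09, -1.83, 4.39] [0.0, 0.0, 0.0]
   [0.09, -1.83, 4.39] [0.0, 0.0, 0.0]
   [0.09, -1.83, 4.39] [0.0, 0.0, 0.0]
-> [ 511.5 -304.    37. ] 4 rows
   [4.82, -0.0, -0.0] [0.0, 0.0, 0.0]
   [4.82, -0.0, -0.0] [0.0, 0.0, 0.0]
   [4.82, -0.0, -0.0] [0.0, 0.0, 0.0]
   [4.82, -0.0, -0.0] [0.0, 0.0, 0.0]
```

View pics/s10.png

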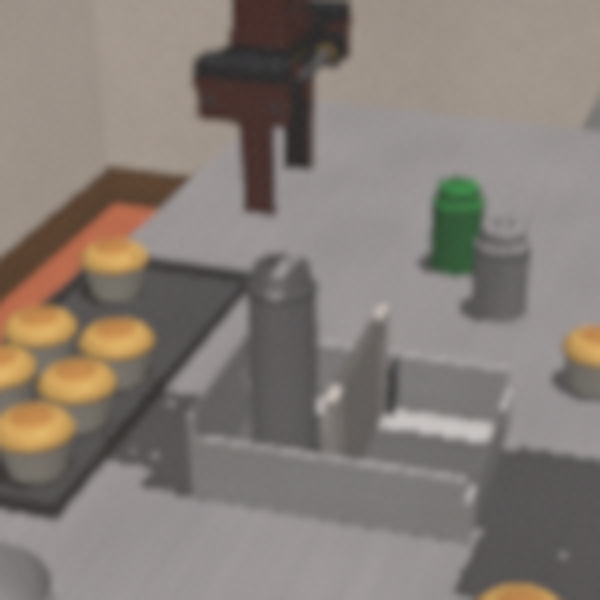

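View pics/w10.png

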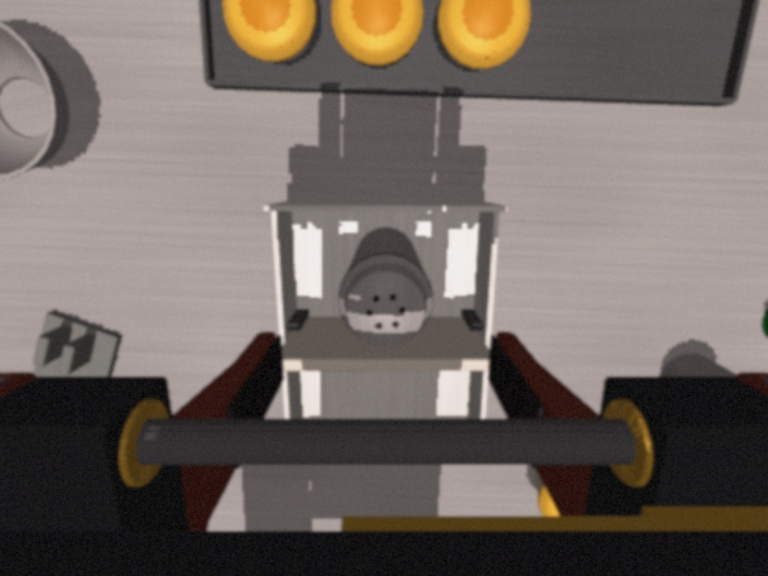

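```bash
python3 - <<'E'
from h import *
c=np.load("cams.npz");T=(c["TK"],c["TV"]);S=(c["SK"],c["SV"])
print("green",bp(*T,*un(462,283,335,145,7),95),bp(*S,*un(399,105,195,105,5),95))
print("cake_b",bp(*T,333,243,53))
E
python3 -m crank '[[[0,-1.5,3.5],[0,0,0],8.6],[[0,-1.9,4.5],[0,0,0],8.6],[[0,-1.9,4.5],[0,0,0],8.6],[[0,-1.9,4.5],[0,0,0],8.6],[[0,-1.9,4.5],[0,0,0],8.6]]'
python3 -m crank '[[[0,-1.9,4.5],[0,0,0],8.6],[[0,-1.9,4.5],[0,0,0],8.6],[[4,0,0],[0,0,0],8.6],[[3,0,0],[0,0,0],8.6],[[0,0,0],[0,0,0],8.6]]'
python3 -m crank '[[[0,0,0],[0,0,0],8.6],[[0,0,0],[0,0,0],8.6]]'
python3 - <<'E'
from plan import *
import cv2
plan([(511.5,-304,37,-1.538)])
im=get_image("wrist");cv2.imwrite("pics/w11.png",cv2.resize(im["pixels"][:,:,::-1],None,fx=1.5,fy=1.5))
E
```

```text
green [ 580.70214036 -393.88430165   95.        ] [ 581.55669402 -395.95202746   95.        ]
cake_b [ 399.17650997 -184.39505018   53.        ]
t: 20.92
ee_pos: [543.9, -211.2, 234.0]
orientation: [1.185, 1.226, -1.187]
ft_force: [-0.1, -1.0, -0.4]
width: 86.1
t: 21.55
ee_pos: [507.9, -300.2, 162.2]
orientation: [1.186, 1.231, -1.189]
ft_force: [-0.7, 0.3, -0.4]
width: 85.9
t: 21.8
ee_pos: [511.1, -301.7, 166.9]
orientation: [1.185, 1.222, -1.185]
ft_force: [0.2, 0.4, -0.0]
width: 85.8
t21.80 p [ 511.1 -301.7  166.9] yaw -1.5387 tilt x [ 0.002 -0.002 -1.   ] F [ 0.2  0.4 -0. ] w 85.8 q [-0.55  0.45  1.74 -0.    0.95  0.99]
-> [ 511.5 -304.    37. ] 3 rows
   [4.33, 0.0, 0.07] [-0.0, 0.0, -0.0]
   [4.33, 0.01, 0.07] [-0.0, 0.0, -0.0]
   [4.33, 0.01, 0.08] [-0.0, 0.0, -0.0]
```

View pics/w11.png

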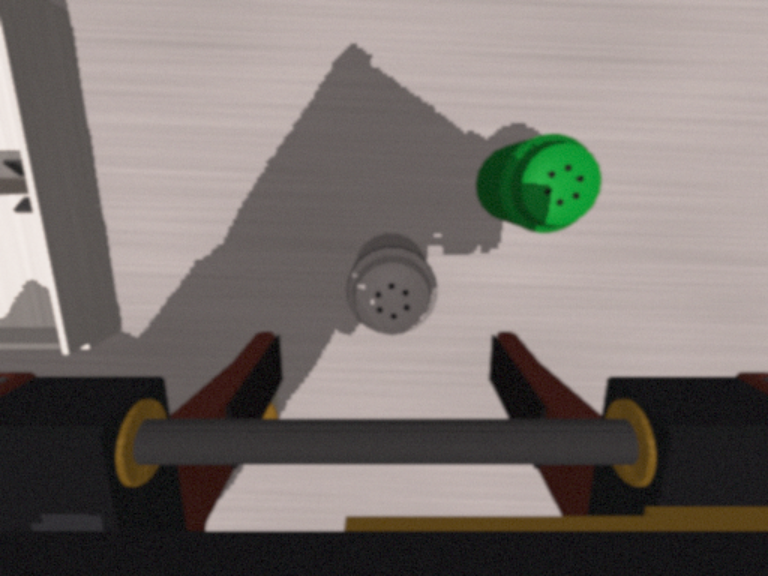

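The short shaker's lid at (391,293) has the same relation to the fingers as the tall one had. I'll descend and grip.

```bash
python3 -m crank '[[[3.5,0,0.15],[0,0,0],8.6],[[4,0,0],[0,0,0],8.6],[[4,0,0],[0,0,0],8.6],[[1.2,0,0],[0,0,0],8.6],[[0,0,0],[0,0,0],8.6]]'
python3 -m crank '[[[0,0,0],[0,0,0],8.6],[[0,0,0],[0,0,0],8.6]]'
python3 - <<'E'
from plan import *
import cv2
plan([(511.5,-303.5,37,-1.538)])
im=get_image("side");cv2.imwrite("pics/s12.png",cv2.resize(im["pixels"][80:230,200:350,::-1],None,fx=4,fy=4,interpolation=cv2.INTER_CUBIC))
E
```

```text
t: 22.48
ee_pos: [510.6, -303.1, 38.9]
orientation: [1.185, 1.224, -1.186]
ft_force: [0.5, 0.1, 0.1]
width: 86.0
t: 22.72
ee_pos: [511.3, -303.6, 40.2]
orientation: [1.185, 1.221, -1.185]
ft_force: [-0.2, 0.3, -0.2]
width: 86.1
t22.73 p [ 511.3 -303.6   40.2] yaw -1.5391 tilt x [ 0.002 -0.002 -1.   ] F [-0.2  0.3 -0.2] w 86.1 q [-0.56  0.63  1.79 -0.    0.71  0.98]
-> [ 511.5 -303.5   37. ] 1 rows
   [0.32, 0.02, -0.01] [-0.1, 0.1, -0.1]
```

View pics/s12.png

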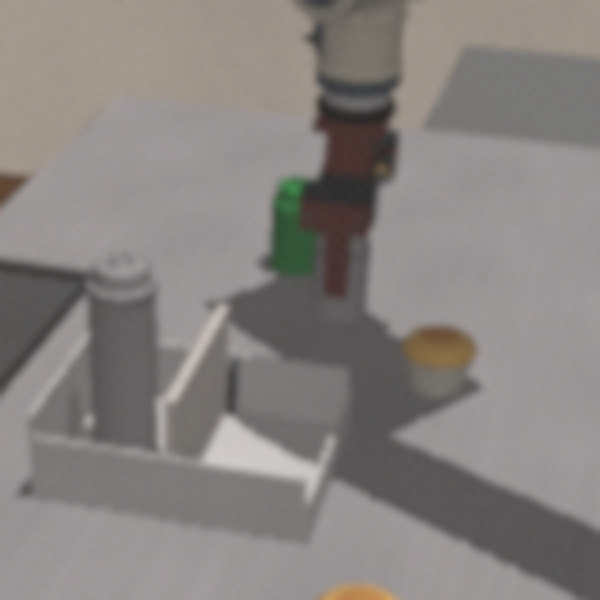

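```bash
python3 -m crank '[[[0.3,0,0],[0,0,0],7],[[0,0,0],[0,0,0],5.5],[[0,0,0],[0,0,0],4],[[0,0,0],[0,0,0],4],[[0,0,0],[0,0,0],4]]'
python3 -m crank '[[[0,0,0],[0,0,0],4],[[0,0,0],[0,0,0],4]]'
python3 - <<'E'
from plan import *
plan([(511.5,-303.5,190,-1.538),(507.5,3.4,190,-1.538)],vmax=45)
E
```

```text
t: 23.4
ee_pos: [510.5, -303.2, 35.7]
orientation: [1.185, 1.223, -1.186]
ft_force: [0.2, -1.2, 0.4]
width: 56.0
t: 23.65
ee_pos: [510.5, -303.1, 35.7]
orientation: [1.185, 1.223, -1.186]
ft_force: [0.7, -1.3, 0.1]
width: 55.8
t23.65 p [ 510.5 -303.1   35.7] yaw -1.5391 tilt x [ 0.    -0.001 -1.   ] F [ 0.7 -1.3  0.1] w 55.8 q [-0.56  0.64  1.79 -0.    0.71  0.98]
-> [ 511.5 -303.5  190. ] 4 rows
   [-3.86, 0.03, 0.01] [-0.0, 0.0, -0.0]
   [-3.86, 0.03, 0.01] [-0.0, 0.0, -0.0]
   [-3.86, 0.03, 0.01] [-0.0, 0.0, -0.0]
   [-3.86, 0.03, 0.01] [-0.0, 0.0, -0.0]
-> [507.5   3.4 190. ] 7 rows
   [0.0, 0.09, -4.38] [0.0, 0.0, 0.0]
   [0.0, 0.09, -4.38] [0.0, 0.0, 0.0]
   [0.0, 0.09, -4.38] [0.0, 0.0, 0.0]
   [0.0, 0.09, -4.38] [0.0, 0.0, 0.0]
   [0.0, 0.09, -4.38] [0.0, 0.0, 0.0]
   [0.0, 0.09, -4.38] [0.0, 0.0, 0.0]
   [0.0, 0.09, -4.38] [0.0, 0.0, 0.0]
```

```bash
python3 -m crank '[[[-2,0,0],[0,0,0],4],[[-4,0,0],[0,0,0],4],[[-4,0,0],[0,0,0],4],[[-3,0,0],[0,0,0],4],[[0,0,-2.5],[0,0,0],4]]'
python3 -m crank '[[[0,0.1,-4.5],[0,0,0],4],[[0,0.1,-4.5],[0,0,0],4],[[0,0.1,-4.5],[0,0,0],4],[[0,0.1,-4.5],[0,0,0],4],[[0,0.1,-4.5],[0,0,0],4]]'
python3 -m crank '[[[0,0,-3.5],[0,0,0],4],[[0,0,-2],[0,0,0],4],[[0,0,0],[0,0,0],4],[[0,0,0],[0,0,0],4]]'
python3 - <<'E'
from plan import *
import cv2
plan([(507,3.4,39.7,-1.538)])
im=get_image("side");cv2.imwrite("pics/s13.png",cv2.resize(im["pixels"][80:230,180:330,::-1],None,fx=4,fy=4,interpolation=cv2.INTER_CUBIC))
im=get_image("wrist");cv2.imwrite("pics/w13.png",cv2.resize(im["pixels"][:,:,::-1],None,fx=1.5,fy=1.5))
E
```

```text
t: 24.28
ee_pos: [511.1, -279.0, 169.0]
orientation: [1.187, 1.217, -1.185]
ft_force: [-0.0, 0.7, -2.7]
width: 56.0
t: 24.9
ee_pos: [505.3, -50.1, 164.5]
orientation: [1.184, 1.226, -1.188]
ft_force: [1.0, -0.1, -2.4]
width: 55.6
t: 25.4
ee_pos: [504.7, 2.3, 164.9]
orientation: [1.184, 1.225, -1.187]
ft_force: [0.2, 0.8, -2.8]
width: 55.6
t25.40 p [504.7   2.3 164.9] yaw -1.5385 tilt x [-0.002 -0.001 -1.   ] F [ 0.2  0.8 -2.8] w 55.6 q [-0.02  0.33  1.94 -0.    0.88  1.52]
-> [507.    3.4  39.7] 3 rows
   [4.17, 0.08, -0.04] [-0.0, 0.0, 0.0]
   [4.17, 0.08, -0.04] [-0.0, 0.0, 0.0]
   [4.17, 0.08, -0.03] [-0.0, 0.0, 0.0]
```

View pics/s13.png

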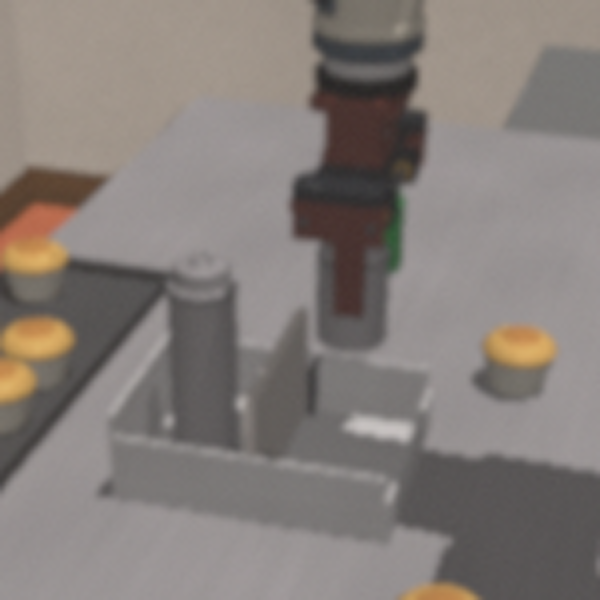

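View pics/w13.png

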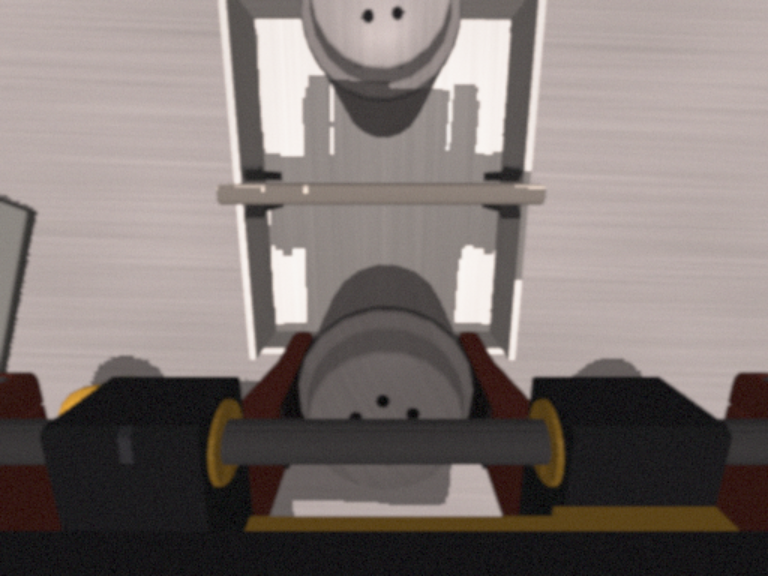

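Run:
```python
from h import *
c=np.load("cams.npz");S=(c["SK"],c["SV"])
for p in [(504.7+71,2.3,165+161),(504.7+71,2.3,165+140),(504.7+40,2.3,326),(504.7,2.3,165+80)]:
    u=pr(*S,p);print(p,(u-[180,80])*4)
```

```text
(575.7, 2.3, 326) [269.25419516  86.25849185]
(575.7, 2.3, 305) [269.17657316 114.10955129]
(544.7, 2.3, 326) [309.98647237  90.60963871]
(504.7, 2.3, 245) [359.1908735  201.74778339]
```

No camera housing shows at the camera's projected position (269,86), so nothing there can hit the tall shaker. I'll lower the short one.

```bash
python3 -m crank '[[[3,0,-0.1],[0,0,0],4],[[4,0,0],[0,0,0],4],[[3,0,0],[0,0,0],4],[[0,0,0],[0,0,0],4],[[0,0,0],[0,0,0],4]]'
python3 -m crank '[[[0,0,0],[0,0,0],4],[[0,0,0],[0,0,0],4]]'
python3 - <<'E'
from plan import *
state()
E
```

```text
t: 26.12
ee_pos: [506.3, 2.6, 66.2]
orientation: [1.186, 1.223, -1.186]
ft_force: [-0.4, -0.0, -2.4]
width: 55.8
t: 26.38
ee_pos: [506.4, 2.9, 66.5]
orientation: [1.186, 1.222, -1.185]
ft_force: [-0.4, 0.1, -3.3]
width: 55.5
t26.38 p [506.4   2.9  66.5] yaw -1.5392 tilt x [ 0.002 -0.001 -1.   ] F [-0.4  0.1 -3.3] w 55.5 q [-0.02  0.5   1.98 -0.    0.66  1.52]
```

```bash
python3 -m crank '[[[1.2,0,0],[0,0,0],4],[[1,0,0],[0,0,0],4],[[0,0,0],[0,0,0],4],[[0,0,0],[0,0,0],4]]'
python3 -m crank '[[[0.2,0,0],[0,0,0],4],[[0,0,0],[0,0,0],4],[[0,0,0],[0,0,0],4]]'
python3 -m crank '[[[0.15,0,0],[0,0,0],4],[[0,0,0],[0,0,0],4],[[0,0,0],[0,0,0],4]]'
```

```text
t: 26.88
ee_pos: [505.6, 3.0, 43.2]
orientation: [1.185, 1.224, -1.187]
ft_force: [0.1, -0.4, -2.4]
width: 55.7
t: 27.25
ee_pos: [505.7, 3.0, 41.6]
orientation: [1.185, 1.223, -1.186]
ft_force: [0.2, -0.1, -2.7]
width: 55.6
t: 27.62
ee_pos: [505.6, 3.0, 39.9]
orientation: [1.185, 1.224, -1.186]
ft_force: [-1.0, -0.5, -2.0]
width: 55.6
```

```bash
python3 -m crank '[[[0.1,0,0],[0,0,0],4],[[0,0,0],[0,0,0],4]]'
python3 - <<'E'
from plan import *
state()
E
```

```text
t: 27.88
ee_pos: [505.8, 3.0, 39.6]
orientation: [1.186, 1.223, -1.186]
ft_force: [-2.7, -0.2, 6.7]
width: 55.6
t27.88 p [505.8   3.   39.6] yaw -1.5392 tilt x [ 0.    -0.001 -1.   ] F [-2.7 -0.2  6.7] w 55.6 q [-0.02  0.55  1.99 -0.    0.6   1.52]
```

The shaker reached the floor at z = 39.6, against 39.7 predicted. I'll release and retreat straight up.

```bash
python3 -m crank '[[[0,0,0],[0,0,0],5.7],[[0,0,0],[0,0,0],6],[[0,0,0],[0,0,0],7],[[0,0,0],[0,0,0],8],[[0,0,0],[0,0,0],8.5]]'
python3 -m crank '[[[-1,0,0],[0,0,0],8.5],[[-3,0,0],[0,0,0],8.5],[[-4,0,0],[0,0,0],8.5],[[-4,0,0],[0,0,0],8.5],[[-4,0,0],[0,0,0],8.5]]'
python3 -m crank '[[[-4,0,0],[0,0,0],8.5],[[0,-3,3],[0,0,0],8.5],[[0,-3,4.5],[0,0,0],8.5],[[0,-2,5],[0,0,0],8.5],[[0,0,5],[0,0,0],8.5]]'
python3 -m crank '[[[0,0,5],[0,0,0],8.5],[[0,0,5],[0,0,0],8.5],[[0,0,0],[0,0,0],8.5],[[0,0,0],[0,0,0],8.5]]'
python3 - <<'E'
from plan import *
import cv2
state()
im=get_image("side");cv2.imwrite("pics/s14.png",cv2.resize(im["pixels"][80:230,180:330,::-1],None,fx=4,fy=4,interpolation=cv2.INTER_CUBIC))
im=get_image("top");cv2.imwrite("pics/t14.png",cv2.resize(im["pixels"][60:270,130:420,::-1],None,fx=2.7,fy=2.7,interpolation=cv2.INTER_CUBIC))
E
```

```text
t: 28.5
ee_pos: [505.7, 3.0, 38.9]
orientation: [1.185, 1.224, -1.186]
ft_force: [-0.1, 0.7, 1.4]
width: 83.9
t: 29.12
ee_pos: [505.5, 3.1, 201.0]
orientation: [1.186, 1.223, -1.186]
ft_force: [0.4, 0.6, 0.8]
width: 85.0
t: 29.75
ee_pos: [429.8, -175.4, 240.0]
orientation: [1.185, 1.223, -1.186]
ft_force: [1.1, 0.0, 0.8]
width: 85.2
t: 30.25
ee_pos: [434.0, -273.7, 239.2]
orientation: [1.186, 1.224, -1.187]
ft_force: [1.0, 0.3, -0.9]
width: 85.2
t30.25 p [ 434.  -273.7  239.2] yaw -1.5398 tilt x [-0.001 -0.    -1.   ] F [ 1.   0.3 -0.9] w 85.2 q [-0.59  0.24  1.86 -0.    1.04  0.95]
```

View pics/s14.png

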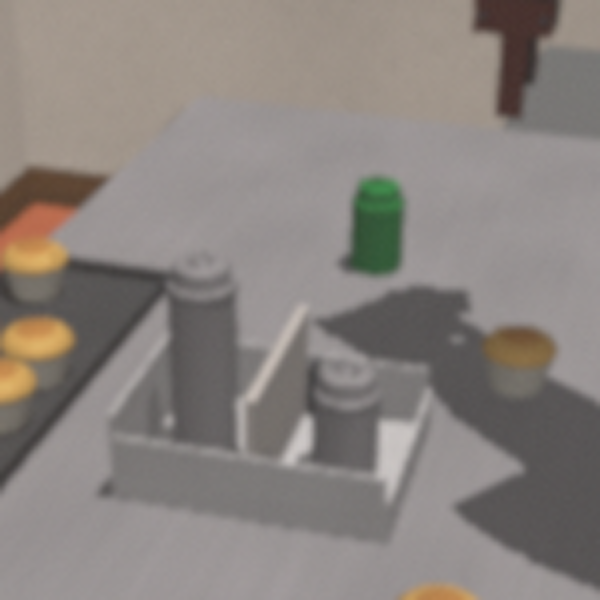

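View pics/t14.png

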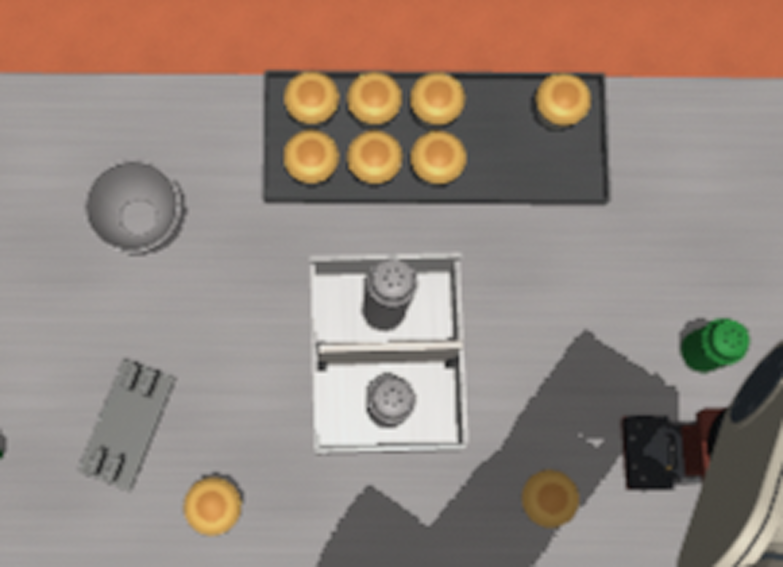

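In both views the shakers stand upright in their bays, with the panel between the ribs. The cakes and bowl look undisturbed. I'll do one numeric check of the panel and shakers before handing in.

```bash
python3 - <<'E'
from h import *
np.set_printoptions(precision=1,suppress=True)
c=np.load("cams.npz");T=(c["TK"],c["TV"]);S=(c["SK"],c["SV"])
a=bp(*T,*un(318,351,130,60,2.7),109);b=bp(*T,*un(463,346,130,60,2.7),109);print("panel top",a,b,np.linalg.norm(a-b),"mid",(a+b)/2)
a=bp(*S,*un(305,309,180,80,4),109);b=bp(*S,*un(246,403,180,80,4),109);print("side",a,b,np.linalg.norm(a-b),"mid",(a+b)/2)
print("tall",bp(*T,*un(394,277,130,60,2.7),179),"short",bp(*T,*un(391,397,130,60,2.7),99))
import cv2
from workcell import *
n=get_image("top")["pixels"].astype(int);o=cv2.imread("pics/top0.png")[:,:,::-1].astype(int)
d=abs(n-o).max(2)
for k,(x,y) in dict(bowl=(180,137),cake_a=(208,247)).items(): print(k,d[y-12:y+13,x-12:x+13].mean())
E
python3 -c "
from workcell import *
print(close_job())"
```

```text
panel top [560.8  89.2 109. ] [567.5 -77.6 109. ] 166.9396916323346 mid [564.2   5.8 109. ]
side [568.2 -73.7 109. ] [567.4  90.  109. ] 163.73926229228388 mid [567.8   8.1 109. ]
tall [631.6   6.7 179. ] short [509.2   4.9  99. ]
bowl 5.3664
cake_a 6.7024
the job is handed in; nothing more can be done
None
```

The topping caddy is set up in the order asked, and I handed the job in at about 30 s of the 72 s allowed. The hand-in gives no verdict.

- **Panel:** I lifted the white panel from its stand and slid it down into both grooves. It stopped on the floor at TCP z = 75.6 mm, exactly the height I predicted, and the contact force reached about 21 N.
- **Tall shaker:** it stands upright in the back compartment. I lowered it until it touched the floor before releasing. The top camera measures it at (632, 7), against a bay centre of (628, 7).
- **Short shaker:** it stands upright in the front compartment, also lowered to contact before release. The top camera measures it at (509, 5), against a bay centre of (508, 3).

**Last checks:** the final pictures show both shakers upright, the panel between the ribs on both sides, and the gripper clear of everything. The bowl and one cake show almost no change from the first picture. I judged the other cake by eye only.

**Disagreement:** in the last check the top and side views differed by about 3–4 mm on the panel's mid-point, (564, 6) against (568, 8). I put that down to coarse pixel readings, because the arm's floor-contact height and the closer wrist pictures agreed with each other.

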